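# Wedge the shaker's catch open and lift out the vial rack

### The arm

A 6-joint arm with a two-finger parallel gripper is mounted at the origin on the work surface. World frame = base frame: x ahead of the robot, y to its left, z up, the work surface at z = 0. Lengths are in m, angles in rad, forces in N, time in s.
With the tool pointing down it reaches from about 0.25 to 0.725 m from the base axis. Payload 4 kg.
Tool frame: the origin (TCP) lies at the very end of the fingers, on their centre line; the grasp point (between the pads) lies 19 mm behind it; x points along the fingers, y is the direction in which the jaws open and shut, and the axes are right-handed (so a half turn about x gives the same grasp; the last joint's range is limited). The gripper opens to 85 mm and grips with 20 to 120 N. Pads are 22 mm wide; open, the fingers measure 114 mm over their backs; the gripper's body (76 mm by 85 mm) begins 54 mm behind the grasp point. The pads swing forward as they close: fully open they stand 13 mm farther back than shut.
Start: joints at [1.334, 0.241, 0.005, 1.335, 0, 1.571], TCP at [0.117, 0.486, 0.231] pointing down, gripper open.
Joint ranges: [-2.72, 2.72], [-1.05, 1.87], [-1.09, 1.28], [-1.99, 2.15], [-1.42, 1.44], [-3.14, 3.14]. Speed limits (rad/s): [2.79, 2.79, 3.14, 3.14, 3.14, 3.14].

### API

Orientations are given as a unit quaternion [x, y, z, w].
In Python, from workcell import get_obs, camera, job_done gives the robot as it stands. The module is installed in compiled form; this text tells all that it offers.
- The arm moves only by the tool arm_command, never from a script. Its argument "motion" is a list of rows, each an object of numbers: "x", "y", "z": the shift along the tool's x, y, z in m; "roll": the turn about the tool's x in rad; "fingers": the opening, from 0 (shut) to 1 (fully open). A call has 1 to 20 rows; each row shifts and turns the pose as measured when the row begins, along the tool's axes as they then stand; what a row does not reach is not made up. A row lasts 1/12 s, in which the tool goes at most 41.7 mm and 7.16 degrees, less where a joint would pass 70% of its speed; a pose out of reach is approached as far as the arm can. A call is refused whole if a number of a shift passes 0.0417 or a number of a turn 0.125, either way. A call with a gripper value outside its range is refused whole. The fingers move at their own pace and stop on an object; the grip force is fixed at half the most. Time passes only in rows, so rows that do not move let the fingers close. It gives the time, the measured TCP pose, the force and the opening at its end, in the units of the state.
- get_obs(): the state, without advancing time (a new reading comes with each control period).
- camera(name): name is "scene" or "top"; returns a dict with "frame" (480x640x3 uint8, red, green, blue), "intrinsics" (3x3 intrinsics, pixels), "rvec" (rotation vector, rad) and "tvec" (3), from world to camera coordinates, as OpenCV has them. Camera axes: x right, y down, z forward; pixel columns grow to the right and rows downward; lengths in m; the calibration is good to about 2 mm. A picture is of the moment at which its call begins. There is no depth.
- job_done(): hands the job in, once; it reports no verdict.
The state is a dict: "clock": time; "joint_pos": joint angles; "joint_vel": joint speeds; "tau": joint torques, N m; "eef_pos": TCP position; "tool_rot": TCP orientation; "ft_force": force on the tool from outside, world axes, zero at the start; "ft_torque": the same for the moment, N m; "grip_width": finger opening in m.
Only numpy, scipy, OpenCV 4.12 (cv2) and the standard library are available. Lean on these libraries where they do the work, as an engineer would, in place of code of your own. Each camera call takes 0.05 s, during which the arm holds its last target.

### The job

The red vial rack on the shaker is locked into its sloping holder by a yellow sprung catch. Push the orange wedge, thin end first, up the slope into the slot between the holder's side plate and the catch until the wedge alone holds the catch fully open, then draw the rack straight out of the holder and set it down gently, standing level, in the white spill tray; do not drop it or tip it over. Leave the wedge holding the catch open for the next rack, and leave the other things on the bench where they are.

Things in the scene. Friction and masses are not known exactly. Their poses are not given: they have to be found in the camera images.
- shaker: White orbital shaker (switched off, bolted down), 260 x 280 mm, with an aluminium platform whose top is 93 mm above the bench. Origin: centre of its underside on the bench. x points from its control panel (which faces the robot) to its back, y to its left, z up.
- holder: Aluminium rack holder on the shaker, tilted 25 degrees so its open top leans to the control panel. Origin: centre of its pocket floor, 150 mm up over the shaker's centre; x up the slope, z square off the floor (the way the rack comes out), y left. Pocket 62 (x) x 116 (y) mm, walls 34 to 40 mm high. Side plate by the catch: outer face y = 62 mm, x -48 to 48, up to z = 40; free space in front of x = -48.
- catch (a joint): Yellow sprung catch at the holder's left (+y) end; m pushed outward (+y of holder). 0 = shut, stop at 18 mm; spring 3 N shut, 6.6 N at 12 mm; snaps shut if let go. Over 10.5 mm it is fully open and clears the rack. Plate: holder x -48 to 20 mm, up to z = 45, inner face y = 70 when shut (slot 8 mm wide), front edge flared outward 5 mm. Behind it springs and bracket to y = 104 mm.
- catch_tooth (a point): Top of the inner tip of the catch's tooth (moves with the catch). Shut: x = -3, y = 50, z = 57 mm in the holder's frame. The tooth is 26 mm wide, 5 mm thick.
- slot_mouth (a point): Front lower end of the wedge's slot, on the outer face of the side plate: x = -48, y = 62, z = 0 mm in the holder's frame. The slot runs along +x of the holder between this face and the catch, over a floor at z = 0; the tooth crosses it 52 mm up. The wedge's flat side goes against this face, the wedge the same side up (z of the holder) as it lies on the bench.
- wedge: Orange plastic wedge lying on its side on the bench, 60 g. Origin: under the middle of its square butt; x points to the thin end. 30 mm high (z). Butt: parallel, x -23 to 23 mm, y -10 to 10 mm. Blade: x 23 to 78 mm, flat side at y = -10 all along, the other side slants in to leave 3 mm at the tip. With the butt some 12 mm inside the slot it keeps the catch 12 mm open and stays by itself.
- wedge_tip (a point): Middle of the thin end of the wedge, 15 mm above its underside.
- rack: Red vial rack with ten capped amber vials (one rigid body), 58 (x) x 112 (y) mm, 0.34 kg give or take, top board at z = 50 mm, caps up to 64 mm, handle above. Origin: centre of its underside; z up through the handle, y along the handle. At the start it sits in the holder with the same axes, 2 mm of play each way.
- rack_grip (a point): Middle of the rack's handle bar, 101 mm above its underside. The bar is 12 mm thick (x), 16 mm high (z from 93 to 109 mm) and 70 mm long (y).
- tray: White spill tray fixed on the bench, 240 (x) x 180 (y) mm outside with an 18 mm high, 5 mm thick rim. Origin: centre of its underside.
- tray_floor (a point): Centre of the tray's inner floor, 4 mm above the bench.
- stopper: Dark rubber stopper, 33 mm wide, 28 mm high; a bystander. Origin under its centre.
- timer: White bench timer, 62 x 62 x 18 mm; a bystander. Origin under its centre.
- reagent: Amber reagent bottle, 74 mm wide, 150 mm high; a bystander. Origin under its centre.
- beaker: Glass beaker, 70 mm wide, 90 mm high; a bystander. Origin under its centre.
- washbottle: White wash bottle with a red top and spout, 68 mm wide, 200 mm high; a bystander. Origin under its centre.
- spectacles: Clear safety spectacles lying open, about 130 x 130 mm; a bystander. Origin under the lenses.
- marker: Blue marker pen, 140 mm long; a bystander. Origin near its middle.
Not all that is in view belongs to the job. There is more than one size of the rack; the one meant has the size given above.

How it is judged:
By the outcome, as a careful person would: the job done as asked, in the order asked, and still so for the second after the job is handed in, with the robot touching nothing.
It also fails if it takes over 61 s, if anything falls off the work surface, if the arm or the gripper's body presses on something with over 40 N, if the wrist force passes 120 N, or if a joint passes its speed limit or range.

## Working session

There is one attempt and no reset: what is moved stays moved. The work goes in short steps, Python scripts to look and compute and a tool call to move; the robot and the scene stay as the last step left them, time stands still between calls to the robot, and variables do not carry over. Pictures are saved under pics/ and viewed, and the job is handed in when it is done.

Besides the shell and the picture viewer there is one more tool, called after "Call:" by a JSON object that holds its "fn" and its "kwargs". arm_command: Moves the arm, as the interface text tells. Its arguments: {"type":"object","properties":{"motion":{"type":"array","items":{"type":"object","properties":{"x":{"type":"number"},"y":{"type":"number"},"z":{"type":"number"},"roll":{"type":"number"},"fingers":{"type":"number"}}}}},"required":["motion"]}

```bash
mkdir -p pics; python3 - <<'E'
from workcell import get_obs,camera
import cv2,numpy as np
o=get_obs()
for k,v in o.items(): print(k,np.round(v,4))
for n in("scene","top"):
    c=camera(n); cv2.imwrite(f"pics/{n}0.png",c["frame"][:,:,::-1]); np.savez(f"{n}0.npz",**c)
    R=cv2.Rodrigues(np.array(c["rvec"],float))[0]; print(n,c["intrinsics"],"cam pos",-R.T@np.ravel(c["tvec"]),R)
E
```

```text
clock 0.0
joint_pos [1.334  0.2414 0.0037 1.3352 0.     1.5708]
joint_vel [-0.0007 -0.0005  0.     -0.0003  0.0003  0.    ]
tau [-1.00000e-04 -3.72319e+01  2.52408e+01  1.69000e-02  0.00000e+00
 -0.00000e+00]
eef_pos [0.1171 0.4854 0.2304]
tool_rot [ 0.0828  0.7022 -0.0842  0.7021]
ft_force [ 0.7989  0.018  -0.6064]
ft_torque [ 0.012  -0.0452 -0.032 ]
grip_width 0.0851
scene [[526.66200425   0.         319.7056823 ]
 [  0.         526.66200425 236.93868631]
 [  0.           0.           1.        ]] cam pos [ 0.95967505 -0.64454943  1.37199983] [[ 0.8398346   0.54273096 -0.01099814]
 [ 0.44589107 -0.70125455 -0.55625823]
 [-0.30961106  0.46226093 -0.83093671]]
top [[478.60402973   0.         316.75317199]
 [  0.         478.60402973 238.17286939]
 [  0.           0.           1.        ]] cam pos [0.27222414 0.02761825 1.29298459] [[ 0.01850414 -0.99982312 -0.00336669]
 [-0.9791093  -0.01743861 -0.20258547]
 [ 0.20249092  0.00704503 -0.9792588 ]]
```

View pics/scene0.png

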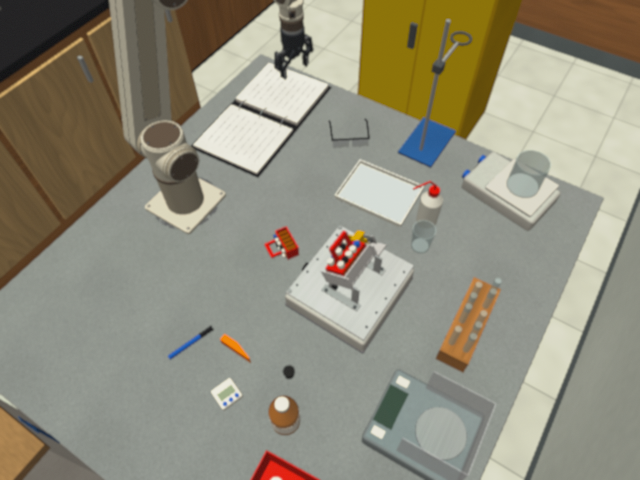

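View pics/top0.png

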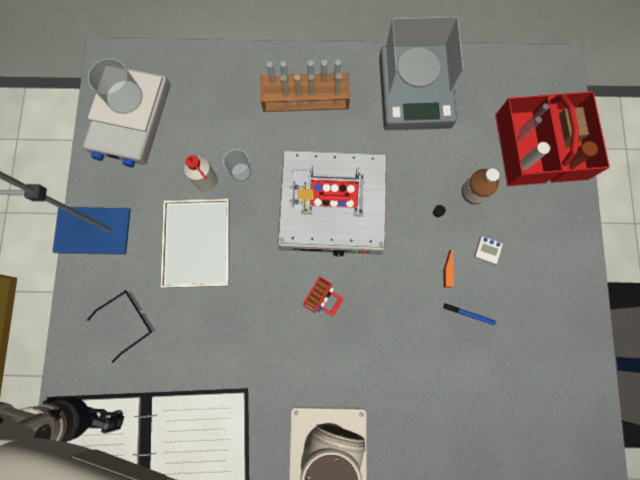

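The scene view has the shaker at (350,285), the orange wedge at (236,348) and the tray at (380,190). The top view has the wedge at (449,270), the shaker at (332,200) and the tray at (195,243). There are two red racks in the top view: one in the holder at (333,192) and one lying on the bench at (322,297). I'll enlarge both, along with the wedge.

```bash
cat >h.py <<'E'
import cv2,numpy as np
def load(n): return dict(np.load(n+".npz"))
def ray(c,uv):
    R=cv2.Rodrigues(np.ravel(c["rvec"]).astype(float))[0]; K=c["intrinsics"]
    d=R.T@np.linalg.inv(K)@np.array([uv[0],uv[1],1.]); return -R.T@np.ravel(c["tvec"]),d/np.linalg.norm(d)
def onz(c,uv,z):
    o,d=ray(c,uv); return o+d*(z-o[2])/d[2]
def proj(c,P):
    return cv2.projectPoints(np.atleast_2d(P).astype(float),np.ravel(c["rvec"]).astype(float),np.ravel(c["tvec"]).astype(float),c["intrinsics"],None)[0].reshape(-1,2)
def tri(c1,u1,c2,u2):
    (a,d),(b,e)=ray(c1,u1),ray(c2,u2)
    s=np.linalg.lstsq(np.c_[d,-e],b-a,rcond=None)[0]; p,q=a+d*s[0],b+e*s[1]; return (p+q)/2,np.linalg.norm(p-q)
E
python3 - <<'E'
import cv2
a=cv2.imread("pics/top0.png");b=cv2.imread("pics/scene0.png")
def crop(i,x,y,w,h,s,n): cv2.imwrite(n,cv2.resize(i[y:y+h,x:x+w],None,fx=s,fy=s,interpolation=cv2.INTER_NEAREST))
crop(a,270,145,125,175,3.4,"pics/c_top_rack.png")
crop(b,255,215,165,135,4.4,"pics/c_sc_rack.png")
crop(a,420,230,90,100,5,"pics/c_top_w.png")
crop(b,160,320,140,90,5,"pics/c_sc_w.png")
E
```

```text
(no output)
```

View pics/c_top_rack.png

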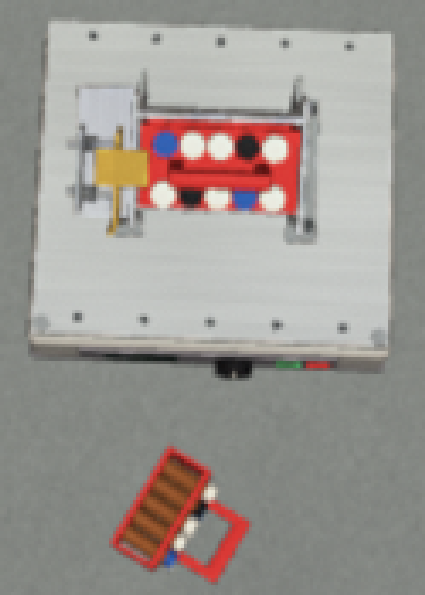

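View pics/c_sc_rack.png

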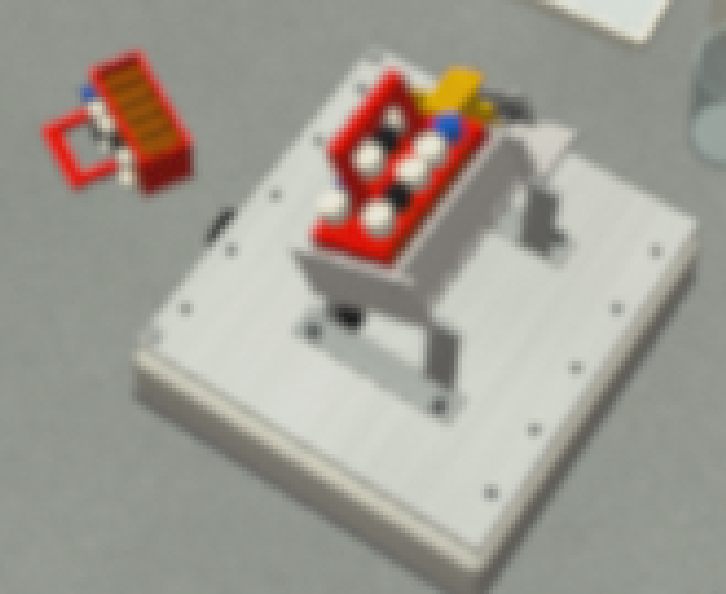

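View pics/c_top_w.png

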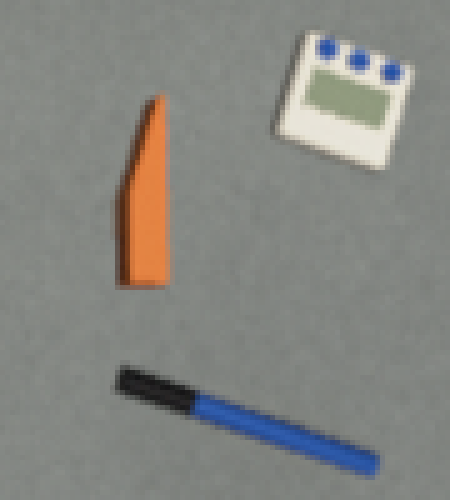

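View pics/c_sc_w.png

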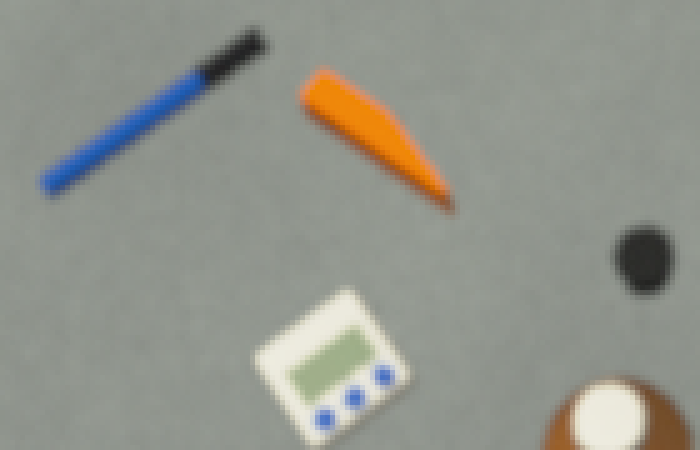

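The candidates in the top view are the rack in the holder at (333,192) and the small rack lying at (322,297). The one in the holder is meant: it shows ten caps and is about twice as long, and the other is much smaller with five slots. The wedge's thin end points up the image (+x) at about (452,250), with its flat side to the right (-y), which already matches the slot. Next I'll measure poses.

```bash
python3 - <<'E'
import cv2,numpy as np
from h import *
t,s=load("top0"),load("scene0")
def quad(c,mask,z,name):
    cs,_=cv2.findContours(mask,cv2.RETR_EXTERNAL,cv2.CHAIN_APPROX_NONE); k=max(cs,key=cv2.contourArea)
    P=np.array([onz(c,p[0],z)[:2] for p in k]).astype(np.float32)
    r=cv2.minAreaRect(P); print(name,np.round(r[0],4),np.round(r[1],4),round(r[2],2)); return k,P
hsv=lambda c: cv2.cvtColor(c["frame"],cv2.COLOR_RGB2HSV)
ht,hs=hsv(t),hsv(s)
# shaker platform
m=np.zeros((480,640),np.uint8); 
g=(ht[:,:,2]>165)&(ht[:,:,1]<40); m[145:250,275:392]=g[145:250,275:392]*255
m=cv2.morphologyEx(m,cv2.MORPH_CLOSE,np.ones((15,15)))
quad(t,m,.093,"platform top")
cv2.imwrite("pics/m1.png",m)
m=np.zeros((480,640),np.uint8); m[195:292,155:235]=((ht[:,:,2]>185)&(ht[:,:,1]<40))[195:292,155:235]*255
m=cv2.morphologyEx(m,cv2.MORPH_CLOSE,np.ones((7,7)))
quad(t,m,.018,"tray top")
# wedge: bright upper face z=.03
for c,h,n in((t,ht,"top"),(s,hs,"scene")):
    m=((h[:,:,0]>5)&(h[:,:,0]<20)&(h[:,:,1]>150)&(h[:,:,2]>(200))).astype(np.uint8)*255
    if n=="top": m[:240]=0; m[300:]=0;m[:,:435]=0;m[:,470:]=0
    else: m[:325]=0;m[365:]=0;m[:,:210]=0;m[:,265:]=0
    k,P=quad(c,m,.03,"wedge "+n)
    tip=P[np.argmax(P[:,0])]; print("tip",tip, "xr",P[:,0].min(),P[:,0].max(),"yr",P[:,1].min(),P[:,1].max(), cv2.boundingRect(k))
    for q in cv2.approxPolyDP(P,0.004,True): print(np.round(q[0],4))
from workcell import get_obs
from scipy.spatial.transform import Rotation as Ro
print(Ro.from_quat(get_obs()["tool_rot"]).as_matrix().round(3))
E
```

```text
platform top [ 0.6259 -0.0036] [0.2692 0.2579] 88.61
tray top [0.5193 0.369 ] [0.2397 0.1784] 2.89
wedge top [ 0.4594 -0.3163] [0.0159 0.0968] 87.79
tip [ 0.50749075 -0.32609612] xr 0.4108863 0.50749075 yr -0.32609612 -0.3066507 (446, 250, 7, 37)
[ 0.5075 -0.3261]
[ 0.4586 -0.3083]
[ 0.4133 -0.3067]
[ 0.4109 -0.3197]
wedge scene [ 0.4593 -0.3165] [0.0191 0.0964] 88.55
tip [ 0.50734824 -0.3238652 ] xr 0.41117704 0.50734824 yr -0.32674378 -0.30618742 (221, 335, 28, 23)
[ 0.4112 -0.3144]
[ 0.4162 -0.325 ]
[ 0.5073 -0.3239]
[ 0.4501 -0.3067]
[ 0.4186 -0.3062]
[[-0.     0.235  0.972]
 [-0.002  0.972 -0.235]
 [-1.    -0.002 -0.   ]]
```

```bash
python3 - <<'E'
import cv2
a=cv2.imread("pics/top0.png")
b=a[140:260,270:400];cv2.imwrite("pics/z1.png",cv2.resize(b,None,fx=5,fy=5,interpolation=cv2.INTER_CUBIC))
E
```

```text
(no output)
```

View pics/z1.png

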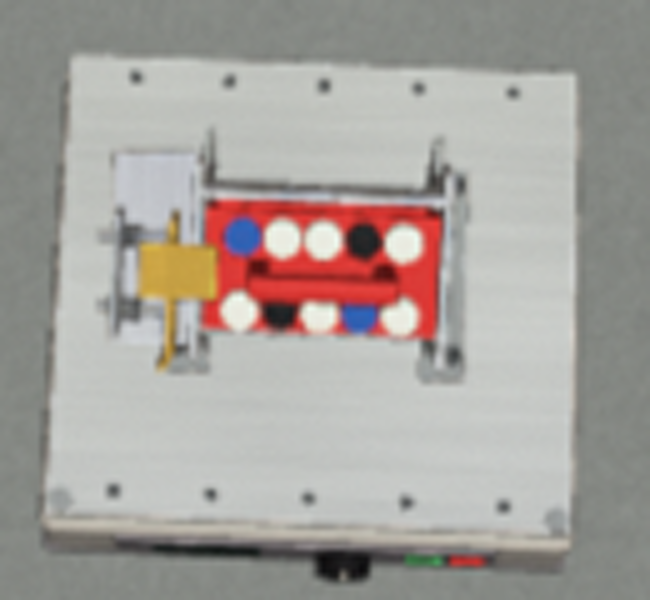

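Measured sizes agree with the given ones: tray 240 x 178 mm, wedge about 97 x 19 mm at its top face. Now I'll fix the holder frame from the platform screws and check it against the rack's handle and caps.

```bash
cat >>h.py <<'E'
def holder(cx,cy,yaw):
    c,s=np.cos(yaw),np.sin(yaw); S=np.array([[c,-s,0],[s,c,0],[0,0,1]])
    a=np.radians(25); T=np.array([[np.cos(a),0,-np.sin(a)],[0,1,0],[np.sin(a),0,np.cos(a)]])
    return S@T,np.array([cx,cy,.15])
E
python3 - <<'E'
import cv2,numpy as np
from h import *
t,s=load("top0"),load("scene0")
f=lambda p:(p[0]/5+270-.4,p[1]/5+140-.4)
T=[onz(t,f(p),.093) for p in[(137,77),(230,81),(324,86),(419,89),(513,93)]]
B=[onz(t,f(p),.093) for p in[(113,491),(210,495),(308,498),(406,503),(503,507)]]
T,B=np.array(T)[:,:2],np.array(B)[:,:2]
c=(T.mean(0)+B.mean(0))/2; d=T.mean(0)-B.mean(0)
print("ctr",c,"dx",np.linalg.norm(d),"yaw",np.degrees(np.arctan2(-d[0]*0+d[1],d[0])))
for Q in(T,B): e=Q[0]-Q[-1]; print("row len",np.linalg.norm(e),"yaw",np.degrees(np.arctan2(-e[0],e[1])))
yaw=np.arctan2(d[1],d[0])
yaw=np.radians(-1.9)
for nm in ("top","scene"):
  cam=t if nm=="top" else s
  R,o=holder(c[0],c[1],yaw)
  im=cam["frame"][:,:,::-1].copy(); x0,y0,w,h=(270,140,130,120) if nm=="top" else(280,210,140,120)
  im=cv2.resize(im[y0:y0+h,x0:x0+w],None,fx=5.5,fy=5.5,interpolation=cv2.INTER_CUBIC)
  pts={"grip":(0,0,101),"b1":(0,35,109),"b2":(0,-35,109),"tooth1":(-16,50,57),"tooth2":(10,50,57),"tooth":(-3,50,57),"r1":(-29,56,50),"r2":(-29,-56,50),"r3":(29,-56,50),"r4":(29,56,50),"slot":(-48,62,0),"st":(-48,62,40),"cp":(-48,75,45),"cp2":(20,70,45)}
  for k,v in pts.items():
    u=proj(cam,R@(np.array(v)/1000)+o)[0]; q=((u-[x0,y0]+.5)*5.5).astype(int)
    cv2.circle(im,tuple(int(i) for i in q),3,(0,255,0) if k[0]!="c" else(255,0,255),-1); 
  cv2.imwrite(f"pics/ov_{nm}.png",im)
E
```

```text
ctr [ 0.63000339 -0.00373348] dx 0.22425835448378373 yaw -1.5408700821040264
row len 0.19967127935320023 yaw -1.5952129941586737
row len 0.19969212915521256 yaw -1.3775893114324003
```

View pics/ov_top.png

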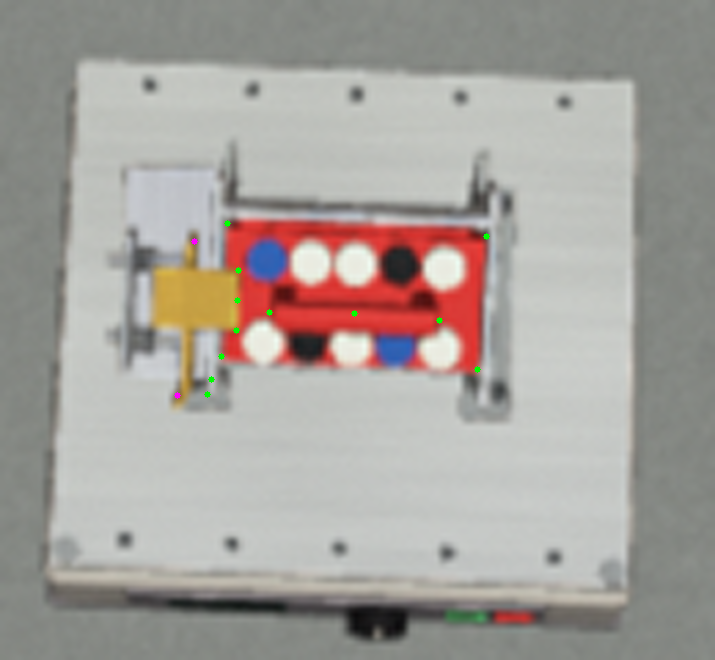

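View pics/ov_scene.png

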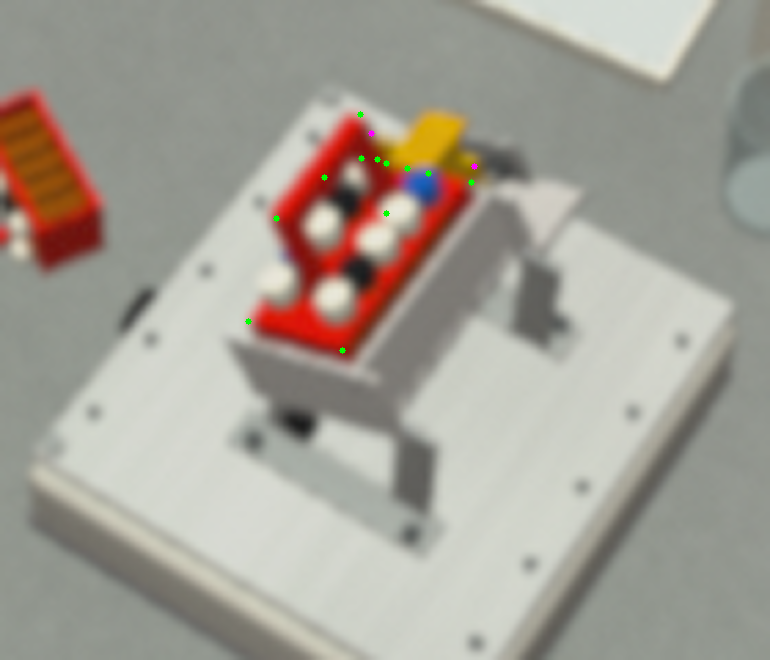

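The projected rack corners, tooth and handle lie on the image features to within about 1 px in both views. That gives a holder centre of (0.630, -0.004) and a yaw of about -1.6°. The wedge's butt centre is at about (0.433, -0.316), yaw about -1.5°. I'll move over the wedge.

Call:
{"fn": "arm_command", "kwargs": {"motion": [{"roll": -0.105},{"roll": -0.105},{"y": -0.037,"z": 0.0152},{"y": -0.037,"z": 0.0152},{"y": -0.037,"z": 0.0152},{"y": -0.037,"z": 0.0152},{"y": -0.037,"z": 0.0152},{"y": -0.037,"z": 0.0152},{"y": -0.037,"z": 0.0152},{"y": -0.037,"z": 0.0152},{"y": -0.037,"z": 0.0152},{"y": -0.037,"z": 0.0152},{"y": -0.037,"z": 0.0152},{"y": -0.037,"z": 0.0152},{"y": -0.037,"z": 0.0152},{"y": -0.037,"z": 0.0152},{"y": -0.037,"z": 0.0152},{"y": -0.037,"z": 0.0152},{"y": -0.037,"z": 0.0152},{}]}}

```text
schema error: expected keys x, y, z, roll, fingers
```

```bash
cat >>h.py <<'E'
def st():
    from workcell import get_obs
    from scipy.spatial.transform import Rotation as Ro
    o=get_obs(); R=Ro.from_quat(o["tool_rot"]).as_matrix()
    print("t",round(float(o["clock"]),2),"p",np.round(o["eef_pos"],4),"w",round(float(o["grip_width"]),4),"F",np.round(o["ft_force"],1),"yaw",round(float(np.degrees(np.arctan2(-R[0,1],R[1,1]))),2),"toolx",np.round(R[:,0],3))
    return np.array(o["eef_pos"]),R
def go(target):
    p,R=st(); print("tool shift xyz",np.round(R.T@(np.array(target)-p),4)); return p,R
E
python3 -c "
from h import *
go([.420,-.316,.05])"
```

```text
t 0.1 p [0.1172 0.4855 0.2305] w 0.0852 F [0.1 0.5 0.2] yaw -13.57 toolx [-0.    -0.002 -1.   ]
tool shift xyz [ 0.1819 -0.7077  0.4824]
```

All keys are needed in each row.

Call:
{"fn": "arm_command", "kwargs": {"motion": [{"x": 0,"y": 0,"z": 0,"roll": -0.105,"fingers": 1},{"x": 0,"y": 0,"z": 0,"roll": -0.105,"fingers": 1},{"x": 0,"y": -0.037,"z": 0.0152,"roll": 0,"fingers": 1},{"x": 0,"y": -0.037,"z": 0.0152,"roll": 0,"fingers": 1},{"x": 0,"y": -0.037,"z": 0.0152,"roll": 0,"fingers": 1},{"x": 0,"y": -0.037,"z": 0.0152,"roll": 0,"fingers": 1},{"x": 0,"y": -0.037,"z": 0.0152,"roll": 0,"fingers": 1},{"x": 0,"y": -0.037,"z": 0.0152,"roll": 0,"fingers": 1},{"x": 0,"y": -0.037,"z": 0.0152,"roll": 0,"fingers": 1},{"x": 0,"y": -0.037,"z": 0.0152,"roll": 0,"fingers": 1},{"x": 0,"y": -0.037,"z": 0.0152,"roll": 0,"fingers": 1},{"x": 0,"y": -0.037,"z": 0.0152,"roll": 0,"fingers": 1},{"x": 0,"y": -0.037,"z": 0.0152,"roll": 0,"fingers": 1},{"x": 0,"y": -0.037,"z": 0.0152,"roll": 0,"fingers": 1},{"x": 0,"y": -0.037,"z": 0.0152,"roll": 0,"fingers": 1},{"x": 0,"y": -0.037,"z": 0.0152,"roll": 0,"fingers": 1},{"x": 0,"y": -0.037,"z": 0.0152,"roll": 0,"fingers": 1},{"x": 0,"y": -0.037,"z": 0.0152,"roll": 0,"fingers": 1}]}}

```text
clock: 1.6
eef_pos: [0.3551, -0.1298, 0.2272]
tool_rot: [-0.004, 0.707, -0.003, 0.707]
ft_force: [1.4, 0.2, 0.4]
grip_width: 0.0855
```

```bash
python3 -c "
from h import *
go([.420,-.316,.05])"
```

```text
t 1.6 p [ 0.3551 -0.1298  0.2272] w 0.0855 F [1.4 0.2 0.4] yaw 0.11 toolx [ 0.    -0.009 -1.   ]
tool shift xyz [ 0.1789 -0.1847  0.0645]
```

Call:
{"fn": "arm_command", "kwargs": {"motion": [{"x": 0.02,"y": -0.026,"z": 0.009,"roll": 0.03,"fingers": 1},{"x": 0.02,"y": -0.026,"z": 0.009,"roll": 0,"fingers": 1},{"x": 0.02,"y": -0.026,"z": 0.009,"roll": 0,"fingers": 1},{"x": 0.02,"y": -0.026,"z": 0.009,"roll": 0,"fingers": 1},{"x": 0.02,"y": -0.026,"z": 0.009,"roll": 0,"fingers": 1},{"x": 0.02,"y": -0.026,"z": 0.009,"roll": 0,"fingers": 1},{"x": 0.02,"y": -0.026,"z": 0.009,"roll": 0,"fingers": 1},{"x": 0,"y": 0,"z": 0,"roll": 0,"fingers": 1}]}}

```text
clock: 2.27
eef_pos: [0.4165, -0.3333, 0.0813]
tool_rot: [0.011, 0.705, -0.019, 0.709]
ft_force: [0.4, 0.8, 0.5]
grip_width: 0.0856
```

```bash
python3 - <<'E'
from h import *
go([.420,-.316,.002])
from workcell import camera
for n,(x0,y0,w,h) in {"top":(400,210,110,100),"scene":(180,290,120,90)}.items():
    c=camera(n); np.savez(n+"1.npz",**c); cv2.imwrite(f"pics/{n}1.png",cv2.resize(c["frame"][y0:y0+h,x0:x0+w,::-1],None,fx=5,fy=5,interpolation=cv2.INTER_CUBIC))
E
```

```text
t 2.27 p [ 0.4165 -0.3333  0.0813] w 0.0856 F [0.4 0.8 0.5] yaw -2.4 toolx [ 0.005 -0.01  -1.   ]
tool shift xyz [0.0792 0.0182 0.0024]
```

View pics/scene1.png

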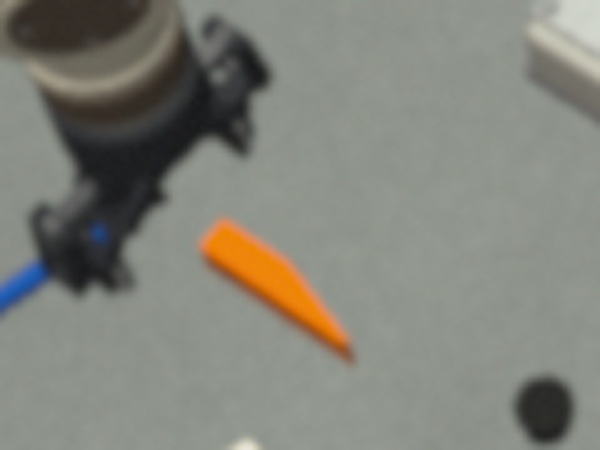

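The picture shows the gripper open behind and above the wedge, with the wedge tip at crop (352,358). The blue marker is close by, so I'll check finger clearance.

```bash
python3 - <<'E'
from h import *
t=load("top0")
for p in [(444,306),(470,315),(495,323)]: print(onz(t,p,.006))
E
```

```text
[ 0.35980262 -0.30565248  0.006     ]
[ 0.33733971 -0.37377081  0.006     ]
[ 0.31761271 -0.43886152  0.006     ]
```

Call:
{"fn": "arm_command", "kwargs": {"motion": [{"x": 0.01,"y": 0.006,"z": 0.001,"roll": 0,"fingers": 1},{"x": 0.01,"y": 0.006,"z": 0.001,"roll": 0,"fingers": 1},{"x": 0.01,"y": 0.006,"z": 0.001,"roll": 0,"fingers": 1},{"x": 0.012,"y": 0,"z": 0,"roll": 0,"fingers": 1},{"x": 0.012,"y": 0,"z": 0,"roll": 0,"fingers": 1},{"x": 0.01,"y": 0,"z": 0,"roll": 0,"fingers": 1},{"x": 0,"y": 0,"z": 0,"roll": 0,"fingers": 1}]}}

```text
clock: 2.95
eef_pos: [0.4221, -0.3073, 0.0259]
tool_rot: [0.008, 0.702, -0.016, 0.712]
ft_force: [-0.4, 0.4, 0.0]
grip_width: 0.0853
```

```bash
python3 -c "
from h import *
go([.420,-.316,.002])"
```

```text
t 2.95 p [ 0.4221 -0.3073  0.0259] w 0.0853 F [-0.4  0.4  0. ] yaw -1.96 toolx [ 0.013 -0.013 -1.   ]
tool shift xyz [ 0.024  -0.0085 -0.0021]
```

Call:
{"fn": "arm_command", "kwargs": {"motion": [{"x": 0.006,"y": -0.004,"z": -0.001,"roll": 0,"fingers": 1},{"x": 0.006,"y": -0.004,"z": -0.001,"roll": 0,"fingers": 1},{"x": 0.006,"y": 0,"z": 0,"roll": 0,"fingers": 1},{"x": 0.004,"y": 0,"z": 0,"roll": 0,"fingers": 1},{"x": 0,"y": 0,"z": 0,"roll": 0,"fingers": 1}]}}

```text
clock: 3.37
eef_pos: [0.4215, -0.3164, 0.0055]
tool_rot: [0.006, 0.701, -0.017, 0.713]
ft_force: [0.5, 0.2, 0.1]
grip_width: 0.0851
```

```bash
python3 -c "
from h import *
go([.420,-.316,.002])"
```

```text
t 3.37 p [ 0.4215 -0.3164  0.0055] w 0.0851 F [0.5 0.2 0.1] yaw -1.88 toolx [ 0.017 -0.016 -1.   ]
tool shift xyz [ 0.0034  0.0004 -0.0016]
```

Call:
{"fn": "arm_command", "kwargs": {"motion": [{"x": 0.003,"y": 0,"z": -0.0015,"roll": 0,"fingers": 1},{"x": 0,"y": 0,"z": 0,"roll": 0,"fingers": 0},{"x": 0,"y": 0,"z": 0,"roll": 0,"fingers": 0},{"x": 0,"y": 0,"z": 0,"roll": 0,"fingers": 0},{"x": 0,"y": 0,"z": 0,"roll": 0,"fingers": 0},{"x": 0,"y": 0,"z": 0,"roll": 0,"fingers": 0},{"x": 0,"y": 0,"z": 0,"roll": 0,"fingers": 0},{"x": 0,"y": 0,"z": 0,"roll": 0,"fingers": 0},{"x": 0,"y": 0,"z": 0,"roll": 0,"fingers": 0},{"x": 0,"y": 0,"z": 0,"roll": 0,"fingers": 0}]}}

```text
clock: 4.2
eef_pos: [0.4203, -0.317, 0.0028]
tool_rot: [0.006, 0.7, -0.017, 0.713]
ft_force: [-0.4, -1.1, 0.2]
grip_width: 0.0193
```

```bash
python3 - <<'E'
from h import *
st()
from workcell import camera
for n,(x0,y0,w,h) in {"top":(400,210,110,100),"scene":(180,290,120,90)}.items():
    c=camera(n); np.savez(n+"2.npz",**c); cv2.imwrite(f"pics/{n}2.png",cv2.resize(c["frame"][y0:y0+h,x0:x0+w,::-1],None,fx=5,fy=5,interpolation=cv2.INTER_CUBIC))
E
```

```text
t 4.2 p [ 0.4203 -0.317   0.0028] w 0.0193 F [-0.4 -1.1  0.2] yaw -1.91 toolx [ 0.018 -0.016 -1.   ]
```

View pics/scene2.png

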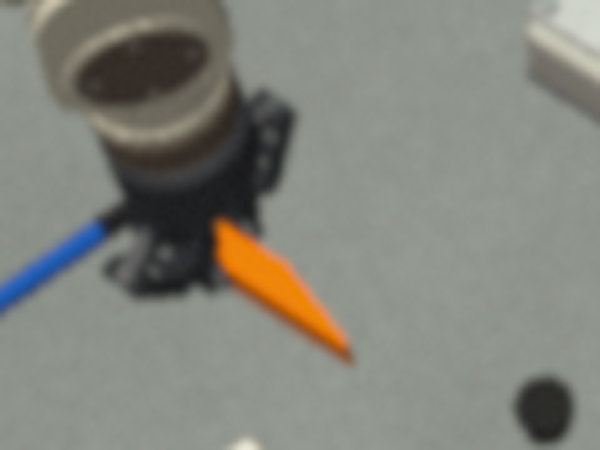

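View pics/top2.png

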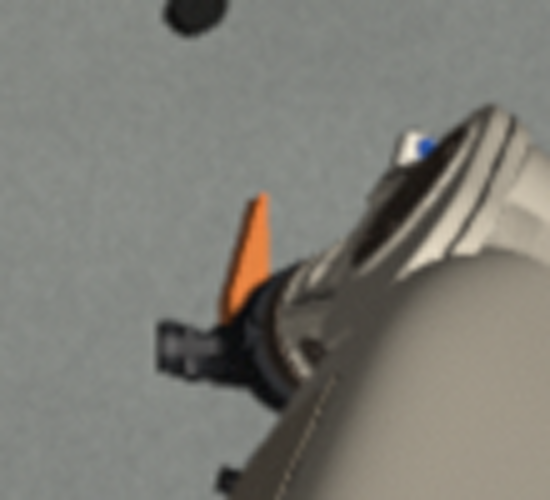

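The wedge is gripped (19.3 mm wide, tip unmoved), with the grip at about wedge x = -11. The tool can't pitch, so I'll pitch the wedge 25° nose-up in the pads by pressing its blade on the shaker platform's front edge, clear of the knob. First lift and carry.

Call:
{"fn": "arm_command", "kwargs": {"motion": [{"x": -0.02,"y": 0,"z": 0,"roll": 0,"fingers": 0},{"x": -0.03,"y": 0,"z": 0,"roll": 0,"fingers": 0},{"x": -0.03,"y": 0,"z": 0,"roll": 0,"fingers": 0},{"x": -0.03,"y": 0,"z": 0,"roll": 0,"fingers": 0},{"x": -0.02,"y": 0.01,"z": 0,"roll": 0,"fingers": 0},{"x": 0,"y": 0.025,"z": 0.003,"roll": 0,"fingers": 0},{"x": 0,"y": 0.025,"z": 0.003,"roll": 0,"fingers": 0},{"x": 0,"y": 0.025,"z": 0.003,"roll": 0,"fingers": 0},{"x": 0,"y": 0.025,"z": 0.003,"roll": 0,"fingers": 0},{"x": 0,"y": 0.025,"z": 0.003,"roll": 0,"fingers": 0},{"x": 0,"y": 0.025,"z": 0.003,"roll": 0,"fingers": 0},{"x": 0,"y": 0.02,"z": 0.003,"roll": 0,"fingers": 0},{"x": 0,"y": 0.01,"z": 0,"roll": 0,"fingers": 0},{"x": 0,"y": 0,"z": 0,"roll": 0,"fingers": 0}]}}

```text
clock: 5.47
eef_pos: [0.4456, -0.1188, 0.1361]
tool_rot: [0.008, 0.7, -0.019, 0.714]
ft_force: [-0.7, -0.5, -0.5]
grip_width: 0.019
```

```bash
python3 - <<'E'
from h import *
go([.445,-.10,.103])
E
```

```text
t 5.47 p [ 0.4456 -0.1188  0.1361] w 0.019 F [-0.7 -0.5 -0.5] yaw -2.2 toolx [ 0.018 -0.015 -1.   ]
tool shift xyz [ 0.0328  0.0193 -0.0019]
```

Call:
{"fn": "arm_command", "kwargs": {"motion": [{"x": 0.014,"y": 0,"z": 0,"roll": -0.01,"fingers": 0},{"x": 0.014,"y": 0,"z": 0,"roll": 0,"fingers": 0},{"x": 0.006,"y": 0,"z": 0,"roll": 0,"fingers": 0},{"x": 0,"y": 0,"z": 0,"roll": 0,"fingers": 0}]}}

```text
clock: 5.8
eef_pos: [0.4469, -0.1215, 0.1019]
tool_rot: [0.003, 0.7, -0.016, 0.714]
ft_force: [-0.2, -1.3, -0.2]
grip_width: 0.0191
```

```bash
python3 - <<'E'
from h import *
st()
from workcell import camera
for n,(x0,y0,w,h) in {"top":(330,180,110,100),"scene":(220,260,120,90)}.items():
    c=camera(n); np.savez(n+"3.npz",**c); cv2.imwrite(f"pics/{n}3.png",cv2.resize(c["frame"][y0:y0+h,x0:x0+w,::-1],None,fx=5,fy=5,interpolation=cv2.INTER_CUBIC))
E
```

```text
t 5.8 p [ 0.4469 -0.1215  0.1019] w 0.0191 F [-0.2 -1.3 -0.2] yaw -1.58 toolx [ 0.021 -0.018 -1.   ]
```

View pics/scene3.png

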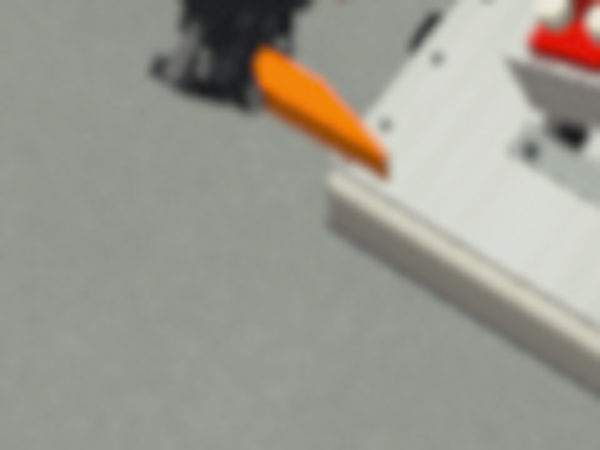

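View pics/top3.png

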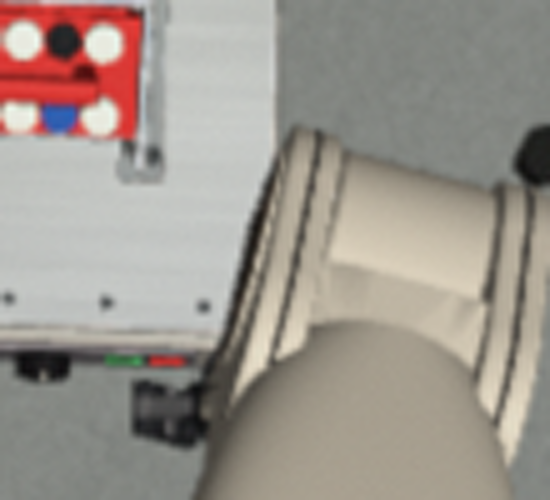

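The wedge tip is at scene crop (385,172), just over the platform's front corner region and clear of the knob. I'll press down slowly and watch the force.

Call:
{"fn": "arm_command", "kwargs": {"motion": [{"x": 0.005,"y": 0,"z": 0,"roll": 0,"fingers": 0},{"x": 0.005,"y": 0,"z": 0,"roll": 0,"fingers": 0},{"x": 0.004,"y": 0,"z": 0,"roll": 0,"fingers": 0},{"x": 0.004,"y": 0,"z": 0,"roll": 0,"fingers": 0}]}}

```text
clock: 6.23
eef_pos: [0.4484, -0.1229, 0.0882]
tool_rot: [0.004, 0.698, -0.016, 0.716]
ft_force: [-8.3, 1.9, 12.6]
grip_width: 0.0189
```

```bash
python3 - <<'E'
from h import *
st()
E
```

```text
t 6.23 p [ 0.4484 -0.1229  0.0882] w 0.0189 F [-8.3  1.9 12.6] yaw -1.68 toolx [ 0.025 -0.018 -1.   ]
```

Call:
{"fn": "arm_command", "kwargs": {"motion": [{"x": 0.005,"y": 0,"z": -0.001,"roll": 0,"fingers": 0},{"x": 0.005,"y": 0,"z": -0.001,"roll": 0,"fingers": 0},{"x": 0.005,"y": 0,"z": -0.001,"roll": 0,"fingers": 0}]}}

```text
clock: 6.48
eef_pos: [0.447, -0.1231, 0.0779]
tool_rot: [0.004, 0.696, -0.016, 0.718]
ft_force: [-5.4, 2.1, 13.8]
grip_width: 0.0188
```

```bash
python3 - <<'E'
from h import *
st()
from workcell import camera
for n,(x0,y0,w,h) in {"scene":(220,260,120,90)}.items():
    c=camera(n); np.savez(n+"4.npz",**c); cv2.imwrite(f"pics/{n}4.png",cv2.resize(c["frame"][y0:y0+h,x0:x0+w,::-1],None,fx=5,fy=5,interpolation=cv2.INTER_CUBIC))
E
```

```text
t 6.48 p [ 0.447  -0.1231  0.0779] w 0.0188 F [-5.4  2.1 13.8] yaw -1.65 toolx [ 0.032 -0.017 -0.999]
```

View pics/scene4.png

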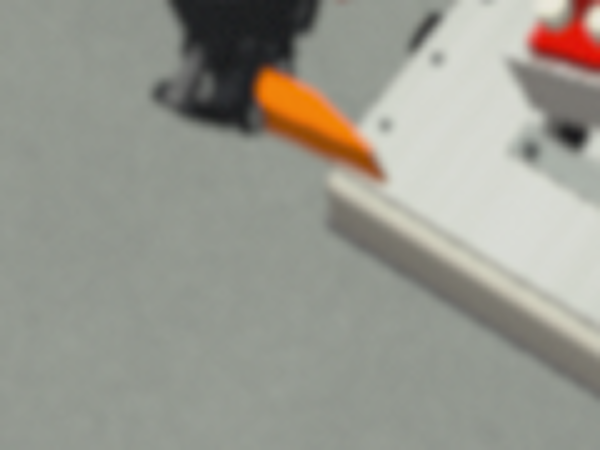

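Call:
{"fn": "arm_command", "kwargs": {"motion": [{"x": 0.005,"y": 0,"z": 0,"roll": 0,"fingers": 0},{"x": 0.005,"y": 0,"z": 0,"roll": 0,"fingers": 0},{"x": 0.002,"y": 0,"z": 0,"roll": 0,"fingers": 0}]}}

```text
clock: 6.78
eef_pos: [0.4472, -0.1232, 0.0696]
tool_rot: [0.004, 0.694, -0.016, 0.719]
ft_force: [-5.3, 1.6, 12.4]
grip_width: 0.0188
```

```bash
python3 - <<'E'
from h import *
st()
from workcell import camera
for n,(x0,y0,w,h) in {"scene":(220,260,120,90)}.items():
    c=camera(n); np.savez(n+"5.npz",**c); cv2.imwrite(f"pics/{n}5.png",cv2.resize(c["frame"][y0:y0+h,x0:x0+w,::-1],None,fx=6,fy=6,interpolation=cv2.INTER_CUBIC))
E
```

```text
t 6.78 p [ 0.4472 -0.1232  0.0696] w 0.0188 F [-5.3  1.6 12.4] yaw -1.64 toolx [ 0.035 -0.017 -0.999]
```

View pics/scene5.png

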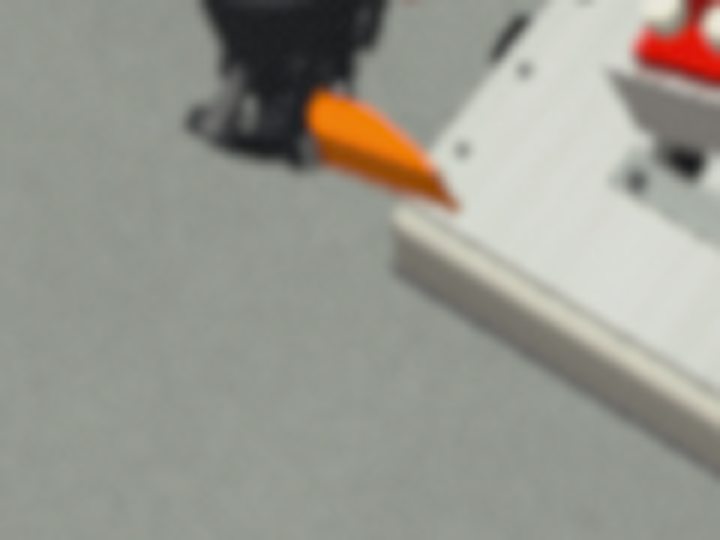

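```bash
python3 - <<'E'
from h import *
c=load("scene5")
yaw=np.radians(-1.64); n=np.array([-np.sin(yaw),np.cos(yaw),0]); p0=np.array([.4472,-.1232,0])-.01*n
ex=np.array([np.cos(yaw),np.sin(yaw),0])
for q in[(318,133),(400,170),(318,160),(400,190),(456,211),(455,205)]:
    o,d=ray(c,(q[0]/6+220-.4,q[1]/6+260-.4)); P=o+d*((p0-o)@n)/(d@n); print(q,"x",round((P-p0)@ex*1000,1),"z",round(P[2]*1000,1))
E
```

```text
(318, 133) x 12.2 z 105.7
(400, 170) x 60.0 z 120.1
(318, 160) x 9.1 z 76.7
(400, 190) x 58.3 z 99.3
(456, 211) x 90.6 z 113.6
(455, 205) x 90.4 z 119.1
```

The flat side's lower edge gives a pitch of about 24°. I'll lift, carry to in front of the slot and measure the wedge there.

```bash
cat >>h.py <<'E'
HC=(.630,-.0037,np.radians(-1.6))
def wedge_tcp(tipx,yoff=0,zoff=0,gx=-11.,h=22.8,back=.020):
    # TCP (world) so that the pitched wedge has its tip at holder x=tipx (mm), flat side yoff off the plate, underside zoff off the floor
    R,o=holder(*HC); g=np.array([tipx-78+gx,72+yoff,h+zoff])/1000
    return R@g+o+np.array([0,0,-back])
E
python3 - <<'E'
from h import *
R,o=holder(*HC)
print("mouth",R@np.array([-.048,.062,0])+o, "xdir",R[:,0],"zdir",R[:,2])
for tx in(-68,-48,-5): print(tx,wedge_tcp(tx,1.5,2))
go(wedge_tcp(-68,1.5,2))
E
```

```text
mouth [0.58824533 0.0594905  0.12971432] xdir [ 0.90595443 -0.0253056   0.42261826] zdir [-0.42245349  0.01180019  0.90630779]
-68 [0.47934055 0.07403697 0.08612537]
-48 [0.49745964 0.07353086 0.09457773]
-5 [0.53641568 0.07244271 0.11275032]
t 6.83 p [ 0.4471 -0.1232  0.0697] w 0.0189 F [-5.9  1.2 11.3] yaw -1.64 toolx [ 0.035 -0.017 -0.999]
tool shift xyz [-0.0187  0.1978  0.0272]
```

Call:
{"fn": "arm_command", "kwargs": {"motion": [{"x": -0.02,"y": 0,"z": -0.003,"roll": 0,"fingers": 0},{"x": -0.03,"y": 0,"z": -0.003,"roll": 0,"fingers": 0},{"x": -0.025,"y": 0.01,"z": 0,"roll": 0,"fingers": 0},{"x": 0,"y": 0.025,"z": 0.001,"roll": 0,"fingers": 0},{"x": 0,"y": 0.025,"z": 0.001,"roll": 0,"fingers": 0},{"x": 0,"y": 0.025,"z": 0.001,"roll": 0,"fingers": 0},{"x": 0,"y": 0.025,"z": 0.001,"roll": 0,"fingers": 0},{"x": 0,"y": 0.025,"z": 0.001,"roll": 0,"fingers": 0},{"x": 0,"y": 0.025,"z": 0.001,"roll": 0,"fingers": 0},{"x": 0,"y": 0.02,"z": 0.001,"roll": 0,"fingers": 0},{"x": 0,"y": 0.01,"z": 0,"roll": 0,"fingers": 0},{"x": 0,"y": 0,"z": 0,"roll": 0,"fingers": 0}]}}

```text
clock: 7.83
eef_pos: [0.456, 0.0738, 0.1482]
tool_rot: [0.007, 0.689, -0.019, 0.724]
ft_force: [0.2, -0.8, -0.9]
grip_width: 0.0188
```

```bash
python3 - <<'E'
from h import *
go(wedge_tcp(-60,1.5,10))
from workcell import camera
for n,(x0,y0,w,h) in {"top":(270,180,100,80),"scene":(270,200,110,90)}.items():
    c=camera(n); np.savez(n+"6.npz",**c); cv2.imwrite(f"pics/{n}6.png",cv2.resize(c["frame"][y0:y0+h,x0:x0+w,::-1],None,fx=7,fy=7,interpolation=cv2.INTER_CUBIC))
E
```

```text
t 7.83 p [0.456  0.0738 0.1482] w 0.0188 F [ 0.2 -0.8 -0.9] yaw -2.09 toolx [ 0.049 -0.017 -0.999]
tool shift xyz [0.0527 0.0019 0.0246]
```

View pics/scene6.png

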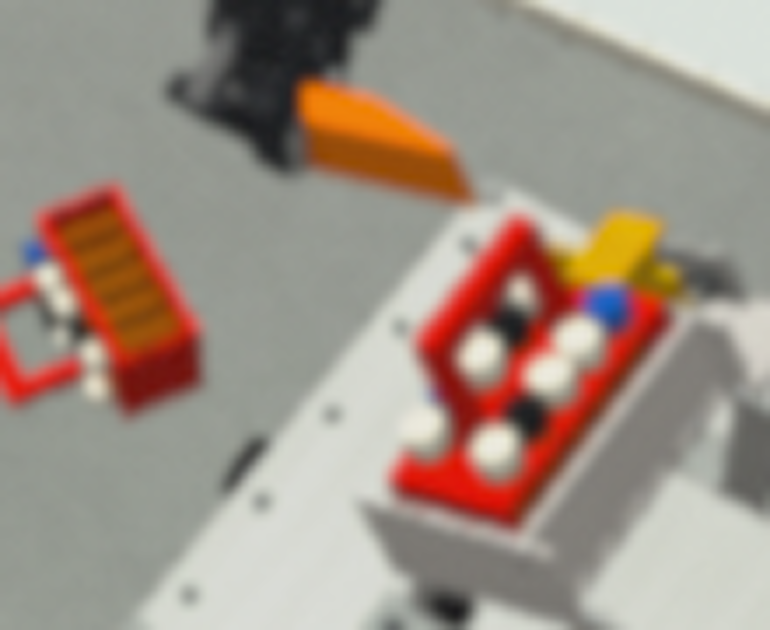

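View pics/top6.png

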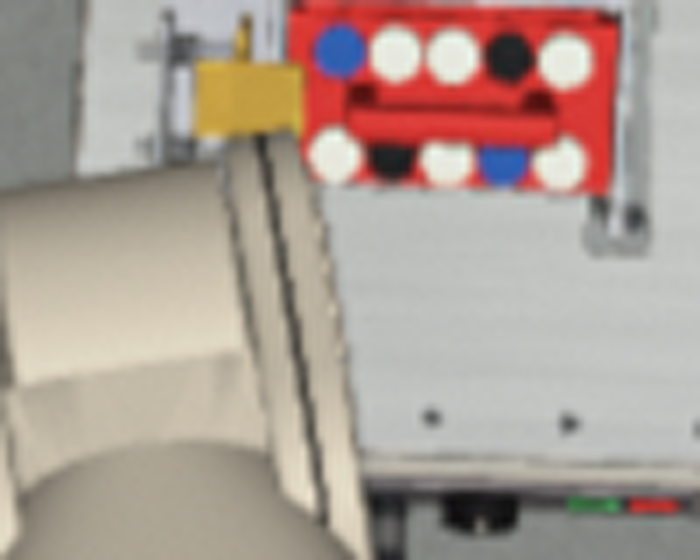

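The wedge is held nose-up in front of the holder, with its flat side at crop (310-470, 120-200). I'll measure its pitch and tip on the flat side's plane.

```bash
python3 - <<'E'
from h import *
c=load("scene6")
hsv=cv2.cvtColor(c["frame"],cv2.COLOR_RGB2HSV)
m=(hsv[:,:,0]>5)&(hsv[:,:,0]<20)&(hsv[:,:,1]>150)&(hsv[:,:,2]>110)&(hsv[:,:,2]<215)
m[:205]=0;m[232:]=0;m[:,:305]=0;m[:,340:]=0
ys,xs=np.nonzero(m)
tcp=np.array([.456,.0738,.1482]); yaw=np.radians(-2.09); n=np.array([-np.sin(yaw),np.cos(yaw),0]); p0=tcp-.01*n; ex=np.array([np.cos(yaw),np.sin(yaw),0])
def P(u):
    o,d=ray(c,u); q=o+d*((p0-o)@n)/(d@n); return np.array([(q-p0)@ex,q[2]-tcp[2]])*1000
cols=sorted(set(xs)); lo=[];up=[]
for x in cols:
    y=ys[xs==x]; lo.append(P((x,y.max()+.5))); up.append(P((x,y.min()-.5)))
lo,up=np.array(lo),np.array(up)
for a,nm in((lo,"low"),(up,"up")):
    k=slice(2,-3); f=np.polyfit(a[k,0],a[k,1],1); print(nm,"pitch",np.degrees(np.arctan(f[0])),"z at x=0",f[1]," ends",a[0],a[-1])
print("tip low",P((470/7+270-.4,203/7+200-.4)))
E
```

```text
low pitch 24.000526333227057 z at x=0 3.546959228992937  ends [ 5.33330801 38.60896005] [85.77035821 45.63520969]
up pitch -0.44375697801835456 z at x=0 59.76401551067021  ends [ 5.74137933 52.96651195] [85.68722506 50.32351482]
tip low [88.26957662 42.41877072]
```

Pitch is 24.0°. The tip's lower corner sits 88 mm ahead and about 40 mm above the TCP, so the wedge slid up about 5 mm in the pads while turning. I'll use that measured offset for the insertion.

```bash
cat >>h.py <<'E'
def tip_tcp(tipx,yoff=0,zoff=0,fx=.0883,fz=.0405):
    R,o=holder(*HC); y=HC[2]; return R@(np.array([tipx,72+yoff,zoff])/1000)+o-fx*np.array([np.cos(y),np.sin(y),0])-np.array([0,0,fz])
E
python3 - <<'E'
from h import *
for tx,z in((-60,6),(-30,6),(-5,1)): print(tip_tcp(tx,1.5,z))
go(tip_tcp(-60,1.5,7))
E
```

```text
[0.48689468 0.07382596 0.08958075]
[0.51407331 0.07306679 0.1022593 ]
[0.53883444 0.07237515 0.10829322]
t 7.93 p [0.4557 0.0721 0.1481] w 0.019 F [-0.  -0.6 -0.8] yaw -2.2 toolx [ 0.048 -0.018 -0.999]
tool shift xyz [0.059  0.0039 0.0278]
```

```bash
python3 - <<'E'
from h import *
go(tip_tcp(-53,1.5,14))
E
```

```text
t 7.93 p [0.4557 0.0721 0.1481] w 0.019 F [-0.  -0.6 -0.8] yaw -2.2 toolx [ 0.048 -0.018 -0.999]
tool shift xyz [0.0498 0.0038 0.0316]
```

Call:
{"fn": "arm_command", "kwargs": {"motion": [{"x": 0.01,"y": 0.001,"z": 0.006,"roll": -0.01,"fingers": 0},{"x": 0.01,"y": 0.001,"z": 0.006,"roll": 0,"fingers": 0},{"x": 0.01,"y": 0.001,"z": 0.006,"roll": 0,"fingers": 0},{"x": 0.01,"y": 0.001,"z": 0.006,"roll": 0,"fingers": 0},{"x": 0.005,"y": 0,"z": 0.003,"roll": 0,"fingers": 0},{"x": 0,"y": 0,"z": 0,"roll": 0,"fingers": 0}]}}

```text
clock: 8.43
eef_pos: [0.4882, 0.0701, 0.0988]
tool_rot: [0.005, 0.69, -0.019, 0.724]
ft_force: [-0.7, -0.3, -0.3]
grip_width: 0.0194
```

```bash
python3 - <<'E'
from h import *
go(tip_tcp(-53,1.5,14))
from workcell import camera
for n,(x0,y0,w,h) in {"scene":(290,200,90,75)}.items():
    c=camera(n); np.savez(n+"7.npz",**c); cv2.imwrite(f"pics/{n}7.png",cv2.resize(c["frame"][y0:y0+h,x0:x0+w,::-1],None,fx=8,fy=8,interpolation=cv2.INTER_CUBIC))
E
```

```text
t 8.43 p [0.4882 0.0701 0.0988] w 0.0194 F [-0.7 -0.3 -0.3] yaw -1.96 toolx [ 0.047 -0.02  -0.999]
tool shift xyz [-0.001   0.0037  0.0016]
```

View pics/scene7.png

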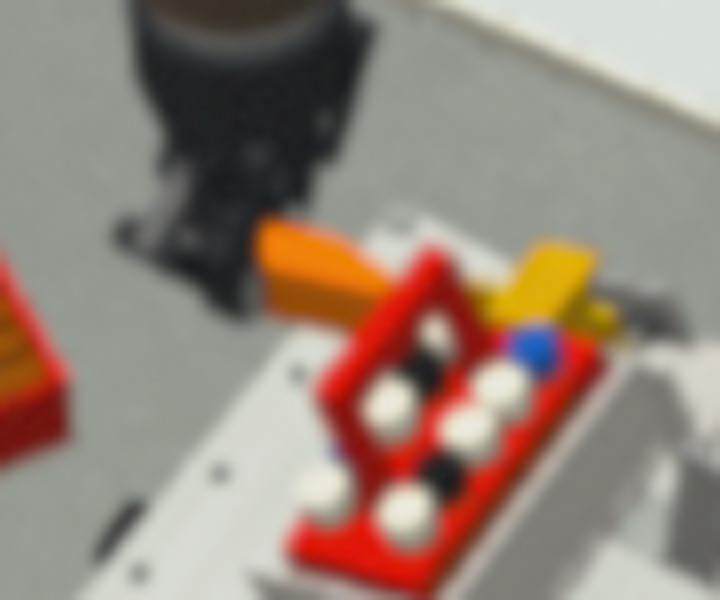

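Call:
{"fn": "arm_command", "kwargs": {"motion": [{"x": 0,"y": 0.004,"z": 0,"roll": -0.006,"fingers": 0},{"x": 0,"y": 0.001,"z": 0,"roll": 0,"fingers": 0},{"x": 0,"y": 0,"z": 0,"roll": 0,"fingers": 0}]}}

```text
clock: 8.73
eef_pos: [0.4877, 0.075, 0.0986]
tool_rot: [0.003, 0.691, -0.017, 0.723]
ft_force: [0.1, 0.2, -0.5]
grip_width: 0.0192
```

```bash
python3 - <<'E'
from h import *
go(tip_tcp(-53,2,14))
from workcell import camera
for n,(x0,y0,w,h) in {"top":(270,150,100,90)}.items():
    c=camera(n); np.savez(n+"8.npz",**c); cv2.imwrite(f"pics/{n}8.png",cv2.resize(c["frame"][y0:y0+h,x0:x0+w,::-1],None,fx=6,fy=6,interpolation=cv2.INTER_CUBIC))
E
```

```text
t 8.73 p [0.4877 0.075  0.0986] w 0.0192 F [ 0.1  0.2 -0.5] yaw -1.63 toolx [ 0.046 -0.02  -0.999]
tool shift xyz [-0.0011 -0.0007  0.0022]
```

View pics/top8.png

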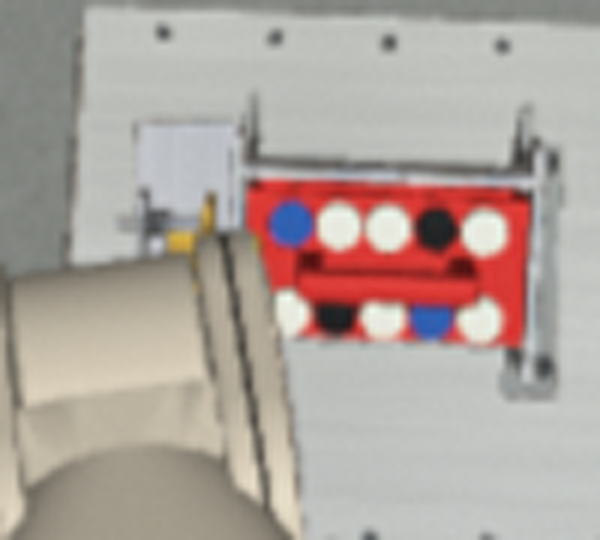

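Call:
{"fn": "arm_command", "kwargs": {"motion": [{"x": 0,"y": 0,"z": 0.005,"roll": 0,"fingers": 0},{"x": 0,"y": 0,"z": 0.005,"roll": 0,"fingers": 0},{"x": 0,"y": 0,"z": 0.005,"roll": 0,"fingers": 0},{"x": 0,"y": 0,"z": 0.002,"roll": 0,"fingers": 0}]}}

```text
clock: 9.12
eef_pos: [0.5041, 0.0738, 0.1002]
tool_rot: [0.002, 0.691, -0.018, 0.722]
ft_force: [-2.3, -2.9, -0.4]
grip_width: 0.0192
```

```bash
cat >>h.py <<'E'
def where(fx=.0883,fz=.0405):
    p,R=st(); H,o=holder(*HC); y=HC[2]
    q=H.T@(p+fx*np.array([np.cos(y),np.sin(y),0])+np.array([0,0,fz])-o)*1000
    print("tip low corner in holder",np.round(q-[0,10,0],1))
E
python3 - <<'E'
from h import *
where()
E
```

```text
t 9.12 p [0.5041 0.0738 0.1002] w 0.0192 F [-2.3 -2.9 -0.4] yaw -1.65 toolx [ 0.044 -0.023 -0.999]
tip low corner in holder [-39.9  63.9   8.4]
```

Call:
{"fn": "arm_command", "kwargs": {"motion": [{"x": 0,"y": 0,"z": 0.005,"roll": 0,"fingers": 0},{"x": 0,"y": 0,"z": 0.005,"roll": 0,"fingers": 0},{"x": 0,"y": 0,"z": 0.004,"roll": 0,"fingers": 0}]}}

```text
clock: 9.37
eef_pos: [0.5152, 0.0717, 0.0991]
tool_rot: [0.002, 0.694, -0.019, 0.719]
ft_force: [-10.6, -0.8, 1.3]
grip_width: 0.0193
```

```bash
python3 - <<'E'
from h import *
where()
E
```

```text
t 9.37 p [0.5152 0.0717 0.0991] w 0.0193 F [-10.6  -0.8   1.3] yaw -1.73 toolx [ 0.035 -0.025 -0.999]
tip low corner in holder [-30.3  62.1   2.6]
```

```bash
python3 - <<'E'
from h import *
from workcell import camera
for n,(x0,y0,w,h) in {"scene":(290,200,90,75),"top":(270,150,90,75)}.items():
    c=camera(n); np.savez(n+"9.npz",**c); cv2.imwrite(f"pics/{n}9.png",cv2.resize(c["frame"][y0:y0+h,x0:x0+w,::-1],None,fx=8,fy=8,interpolation=cv2.INTER_CUBIC))
st()
E
```

```text
t 9.47 p [0.5153 0.0717 0.0993] w 0.0191 F [-5.8 -1.5  1.6] yaw -1.74 toolx [ 0.035 -0.025 -0.999]
```

View pics/scene9.png

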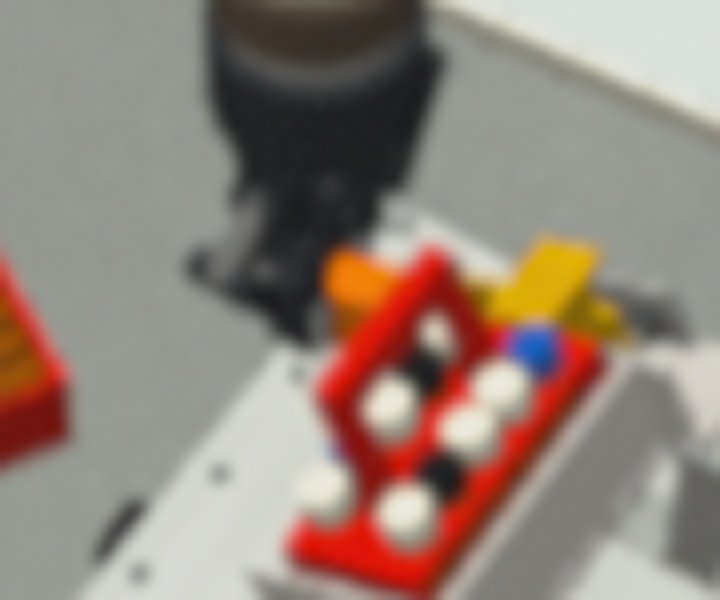

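View pics/top9.png

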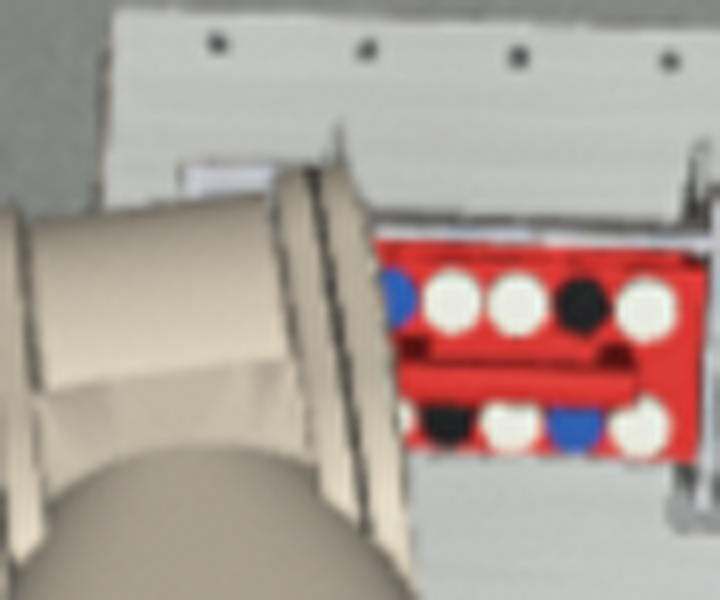

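Call:
{"fn": "arm_command", "kwargs": {"motion": [{"x": -0.0025,"y": 0,"z": 0.004,"roll": 0,"fingers": 0},{"x": -0.0025,"y": 0,"z": 0.004,"roll": 0,"fingers": 0},{"x": -0.002,"y": 0,"z": 0.004,"roll": 0,"fingers": 0}]}}

```text
clock: 9.72
eef_pos: [0.519, 0.0716, 0.1032]
tool_rot: [0.001, 0.701, -0.019, 0.713]
ft_force: [-9.8, -2.0, -1.1]
grip_width: 0.0189
```

```bash
python3 - <<'E'
from h import *
where()
from workcell import camera
for n,(x0,y0,w,h) in {"scene":(290,200,90,75)}.items():
    c=camera(n); np.savez(n+"10.npz",**c); cv2.imwrite(f"pics/{n}10.png",cv2.resize(c["frame"][y0:y0+h,x0:x0+w,::-1],None,fx=8,fy=8,interpolation=cv2.INTER_CUBIC))
E
```

```text
t 9.72 p [0.519  0.0716 0.1032] w 0.0189 F [-9.8 -2.  -1.1] yaw -1.63 toolx [ 0.016 -0.025 -1.   ]
tip low corner in holder [-25.1  62.1   4.8]
```

View pics/scene10.png

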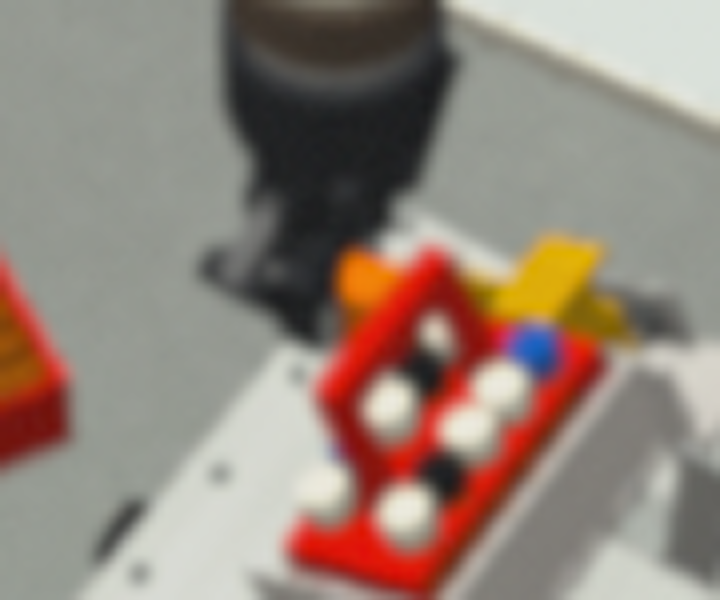

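The catch has begun to move outward (its tooth edge moved from about 555 to 565 in the crop), with about 10 N of push. I'll keep pushing up the slope in larger steps.

Call:
{"fn": "arm_command", "kwargs": {"motion": [{"x": -0.005,"y": 0,"z": 0.01,"roll": 0,"fingers": 0},{"x": -0.005,"y": 0,"z": 0.01,"roll": 0,"fingers": 0}]}}

```text
clock: 9.93
eef_pos: [0.5295, 0.0712, 0.11]
tool_rot: [0.001, 0.709, -0.018, 0.705]
ft_force: [-13.7, -1.2, 0.7]
grip_width: 0.0193
```

```bash
python3 - <<'E'
from h import *
where()
E
```

```text
t 9.93 p [0.5295 0.0712 0.11  ] w 0.0193 F [-13.7  -1.2   0.7] yaw -1.52 toolx [-0.006 -0.025 -1.   ]
tip low corner in holder [-12.7  62.1   6.5]
```

Call:
{"fn": "arm_command", "kwargs": {"motion": [{"x": -0.005,"y": 0,"z": 0.009,"roll": 0,"fingers": 0},{"x": 0,"y": 0,"z": 0,"roll": 0,"fingers": 0}]}}

```text
clock: 10.1
eef_pos: [0.534, 0.0711, 0.1136]
tool_rot: [0.0, 0.713, -0.018, 0.7]
ft_force: [3.2, -2.8, 5.1]
grip_width: 0.0191
```

```bash
python3 - <<'E'
from h import *
where()
from workcell import camera
for n,(x0,y0,w,h) in {"scene":(290,200,90,75)}.items():
    c=camera(n); np.savez(n+"11.npz",**c); cv2.imwrite(f"pics/{n}11.png",cv2.resize(c["frame"][y0:y0+h,x0:x0+w,::-1],None,fx=8,fy=8,interpolation=cv2.INTER_CUBIC))
E
```

```text
t 10.1 p [0.534  0.0711 0.1136] w 0.0191 F [ 3.2 -2.8  5.1] yaw -1.44 toolx [-0.019 -0.025 -1.   ]
tip low corner in holder [-7.1 62.1  7.9]
```

View pics/scene11.png

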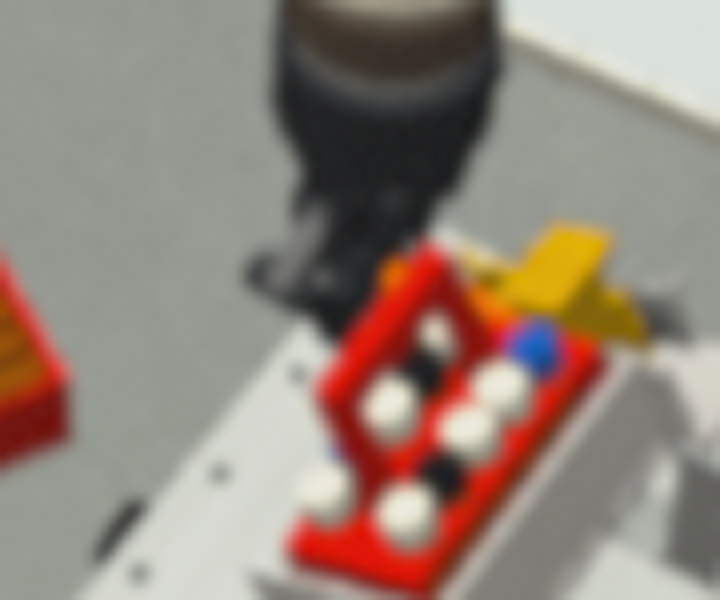

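The catch is clearly farther out (tooth edge now near (590,230)), and the force is slightly reversed, so the wedge is friction-held. I'll open the fingers a little and see whether it stays.

Call:
{"fn": "arm_command", "kwargs": {"motion": [{"x": 0,"y": 0,"z": 0,"roll": 0,"fingers": 0.4},{"x": 0,"y": 0,"z": 0,"roll": 0,"fingers": 0.4},{"x": 0,"y": 0,"z": 0,"roll": 0,"fingers": 0.4},{"x": 0,"y": 0,"z": 0,"roll": 0,"fingers": 0.4}]}}

```text
clock: 10.48
eef_pos: [0.5387, 0.073, 0.115]
tool_rot: [0.001, 0.71, -0.016, 0.704]
ft_force: [-0.3, -0.1, -0.1]
grip_width: 0.0338
```

```bash
python3 - <<'E'
from h import *
where()
from workcell import camera
for n,(x0,y0,w,h) in {"scene":(290,200,90,75)}.items():
    c=camera(n); np.savez(n+"12.npz",**c); cv2.imwrite(f"pics/{n}12.png",cv2.resize(c["frame"][y0:y0+h,x0:x0+w,::-1],None,fx=8,fy=8,interpolation=cv2.INTER_CUBIC))
E
```

```text
t 10.48 p [0.5387 0.073  0.115 ] w 0.0338 F [-0.3 -0.1 -0.1] yaw -1.37 toolx [-0.009 -0.02  -1.   ]
tip low corner in holder [-2.3 64.1  7.2]
```

View pics/scene12.png

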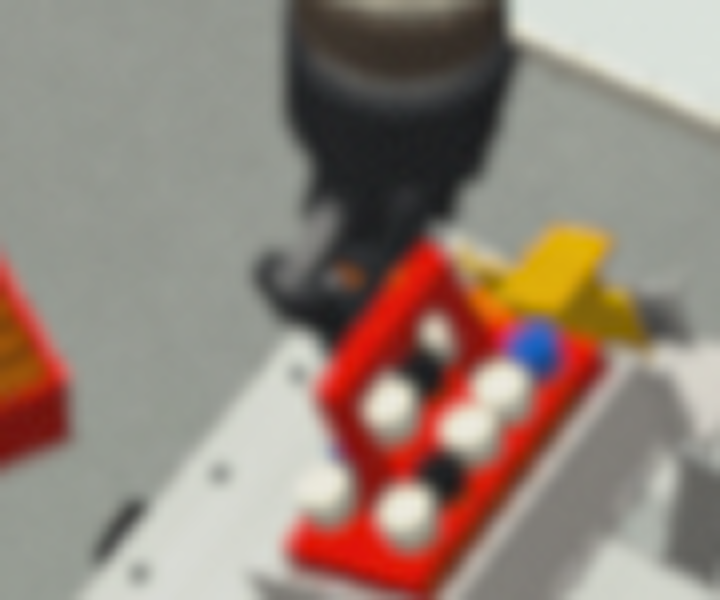

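The wedge and the catch stay put on their own. I'll back the fingers off behind the butt, close them, and push the butt in the rest of the way.

Call:
{"fn": "arm_command", "kwargs": {"motion": [{"x": 0,"y": 0,"z": -0.01,"roll": 0,"fingers": 0.4},{"x": 0,"y": 0,"z": -0.012,"roll": 0,"fingers": 0.4},{"x": 0,"y": 0,"z": -0.012,"roll": 0,"fingers": 0.4},{"x": 0,"y": 0,"z": -0.012,"roll": 0,"fingers": 0.4},{"x": 0,"y": 0,"z": 0,"roll": 0,"fingers": 0},{"x": 0,"y": 0,"z": 0,"roll": 0,"fingers": 0},{"x": 0,"y": 0,"z": 0,"roll": 0,"fingers": 0},{"x": 0,"y": 0,"z": 0,"roll": 0,"fingers": 0},{"x": 0,"y": 0,"z": 0,"roll": 0,"fingers": 0}]}}

```text
clock: 11.28
eef_pos: [0.4955, 0.0756, 0.1163]
tool_rot: [0.002, 0.707, -0.014, 0.707]
ft_force: [-0.4, -0.2, 0.8]
grip_width: 0.0004
```

```bash
python3 - <<'E'
from h import *
st()
from workcell import camera
for n,(x0,y0,w,h) in {"scene":(290,200,90,75),"top":(270,150,90,75)}.items():
    c=camera(n); np.savez(n+"13.npz",**c); cv2.imwrite(f"pics/{n}13.png",cv2.resize(c["frame"][y0:y0+h,x0:x0+w,::-1],None,fx=8,fy=8,interpolation=cv2.INTER_CUBIC))
E
```

```text
t 11.28 p [0.4955 0.0756 0.1163] w 0.0004 F [-0.4 -0.2  0.8] yaw -1.3 toolx [-0.001 -0.018 -1.   ]
```

View pics/scene13.png

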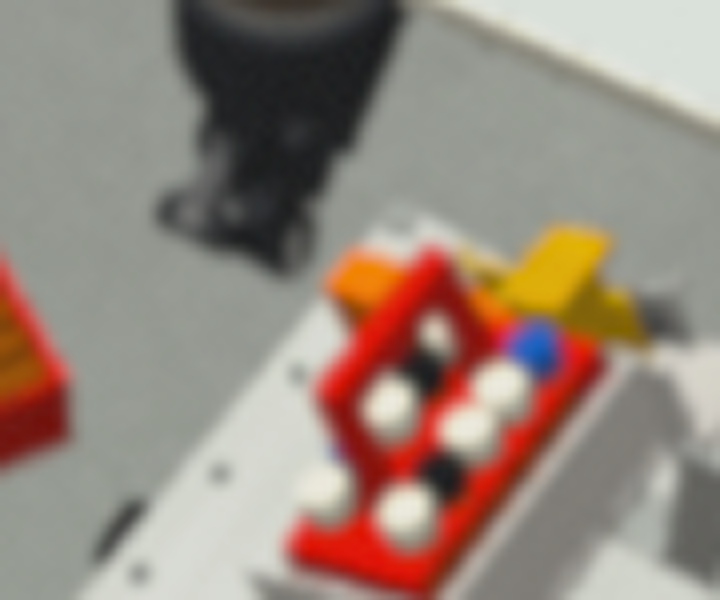

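View pics/top13.png

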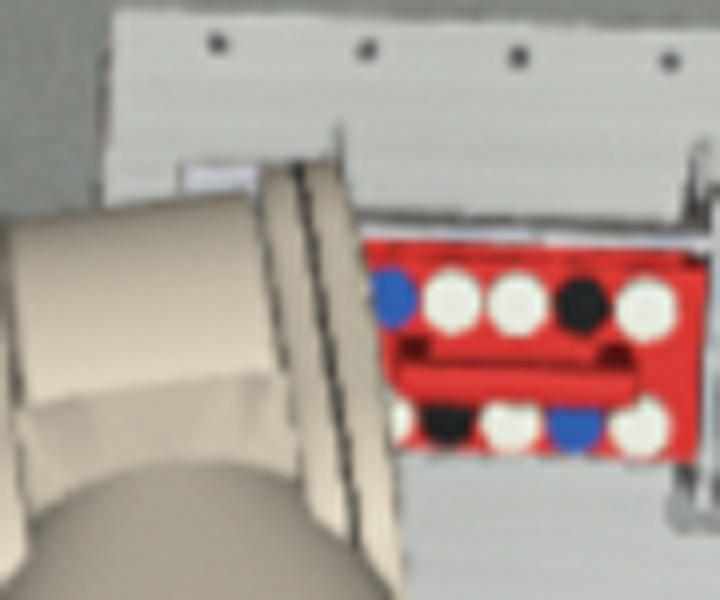

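Call:
{"fn": "arm_command", "kwargs": {"motion": [{"x": -0.003,"y": -0.002,"z": 0.006,"roll": 0,"fingers": 0},{"x": -0.002,"y": -0.002,"z": 0.006,"roll": 0,"fingers": 0},{"x": -0.002,"y": 0,"z": 0.005,"roll": 0,"fingers": 0}]}}

```text
clock: 11.63
eef_pos: [0.512, 0.0708, 0.1229]
tool_rot: [0.001, 0.709, -0.014, 0.705]
ft_force: [-10.2, -0.6, -2.5]
grip_width: -0.0004
```

```bash
python3 - <<'E'
from h import *
st()
E
```

```text
t 11.63 p [0.512  0.0708 0.1229] w -0.0004 F [-10.2  -0.6  -2.5] yaw -1.28 toolx [-0.005 -0.018 -1.   ]
```

Call:
{"fn": "arm_command", "kwargs": {"motion": [{"x": -0.004,"y": 0,"z": 0.01,"roll": 0,"fingers": 0},{"x": -0.004,"y": 0,"z": 0.01,"roll": 0,"fingers": 0}]}}

```text
clock: 11.8
eef_pos: [0.521, 0.0695, 0.1263]
tool_rot: [0.001, 0.718, -0.015, 0.696]
ft_force: [-11.6, 0.5, -2.9]
grip_width: 0.0002
```

```bash
python3 - <<'E'
from h import *
st()
E
```

```text
t 11.8 p [0.521  0.0695 0.1263] w 0.0002 F [-11.6   0.5  -2.9] yaw -1.24 toolx [-0.032 -0.019 -0.999]
```

Call:
{"fn": "arm_command", "kwargs": {"motion": [{"x": -0.004,"y": 0.001,"z": 0.01,"roll": 0,"fingers": 0},{"x": -0.003,"y": 0.001,"z": 0.008,"roll": 0,"fingers": 0}]}}

```text
clock: 11.97
eef_pos: [0.5285, 0.0703, 0.1278]
tool_rot: [0.0, 0.728, -0.015, 0.685]
ft_force: [-10.8, 0.6, -2.6]
grip_width: -0.0001
```

```bash
python3 - <<'E'
from h import *
st()
from workcell import camera
for n,(x0,y0,w,h) in {"scene":(290,200,90,75)}.items():
    c=camera(n); np.savez(n+"14.npz",**c); cv2.imwrite(f"pics/{n}14.png",cv2.resize(c["frame"][y0:y0+h,x0:x0+w,::-1],None,fx=8,fy=8,interpolation=cv2.INTER_CUBIC))
E
```

```text
t 11.97 p [0.5285 0.0703 0.1278] w -0.0001 F [-10.8   0.6  -2.6] yaw -1.22 toolx [-0.06  -0.02  -0.998]
```

View pics/scene14.png

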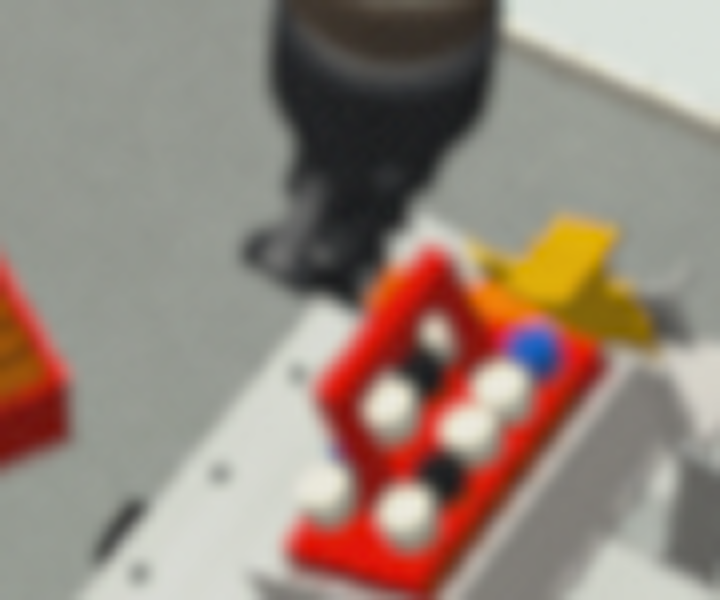

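```bash
cat >>h.py <<'E'
def yel(c,box=(330,215,380,260)):
    h=cv2.cvtColor(c["frame"],cv2.COLOR_RGB2HSV); x0,y0,x1,y1=box
    m=((h[:,:,0]>19)&(h[:,:,0]<32)&(h[:,:,1]>150)&(h[:,:,2]>170)).astype(np.uint8)
    k=np.zeros_like(m);k[y0:y1,x0:x1]=m[y0:y1,x0:x1]
    n,l,s,ce=cv2.connectedComponentsWithStats(k); i=1+np.argmax(s[1:,4]); return s[i],ce[i]
def catchopen(c,c0):
    # shift of the tooth in the scene view along the image of holder +y -> mm (template match on the bright tooth block)
    H,o=holder(*HC); P=H@np.array([-.003,.06,.057])+o; Q=P+H[:,1]*.01
    v=(proj(c,Q)-proj(c,P))[0]/10
    g0=cv2.resize(c0["frame"],None,fx=4,fy=4,interpolation=cv2.INTER_CUBIC);g=cv2.resize(c["frame"],None,fx=4,fy=4,interpolation=cv2.INTER_CUBIC)
    u0=proj(c0,P)[0]; return v,u0
E
python3 - <<'E'
from h import *
import glob
for n in("scene0","scene10","scene12","scene14"):
    c=load(n); s,ce=yel(c); print(n,s,ce.round(2))
v,u0=catchopen(load("scene14"),load("scene0")); print("px per mm",v,u0)
E
```

```text
scene0 [351 231  13   9  79] [357.2  235.19]
scene10 [351 230  14  10  81] [357.89 234.57]
scene12 [351 229  15  10  93] [358.44 233.56]
scene14 [350 228  17  10  92] [359.02 232.45]
px per mm [ 0.19957327 -0.25695832] [355.50280204 237.51234154]
```

By the tooth's shift in the scene view, the catch is open about 10 mm. I'll push a little farther.

Call:
{"fn": "arm_command", "kwargs": {"motion": [{"x": -0.004,"y": 0,"z": 0.009,"roll": 0,"fingers": 0},{"x": -0.002,"y": 0,"z": 0.004,"roll": 0,"fingers": 0}]}}

```text
clock: 12.18
eef_pos: [0.5331, 0.0705, 0.1284]
tool_rot: [0.0, 0.736, -0.015, 0.676]
ft_force: [-4.8, 0.6, 1.3]
grip_width: -0.0
```

```bash
python3 - <<'E'
from h import *
st()
from workcell import camera
for n,(x0,y0,w,h) in {"scene":(290,200,90,75)}.items():
    c=camera(n); np.savez(n+"15.npz",**c); cv2.imwrite(f"pics/{n}15.png",cv2.resize(c["frame"][y0:y0+h,x0:x0+w,::-1],None,fx=8,fy=8,interpolation=cv2.INTER_CUBIC))
print(yel(c))
E
```

```text
t 12.18 p [0.5331 0.0705 0.1284] w -0.0 F [-4.8  0.6  1.3] yaw -1.15 toolx [-0.085 -0.019 -0.996]
(array([350, 228,  17,  10,  92], dtype=int32), array([359.02173913, 232.44565217]))
```

View pics/scene15.png

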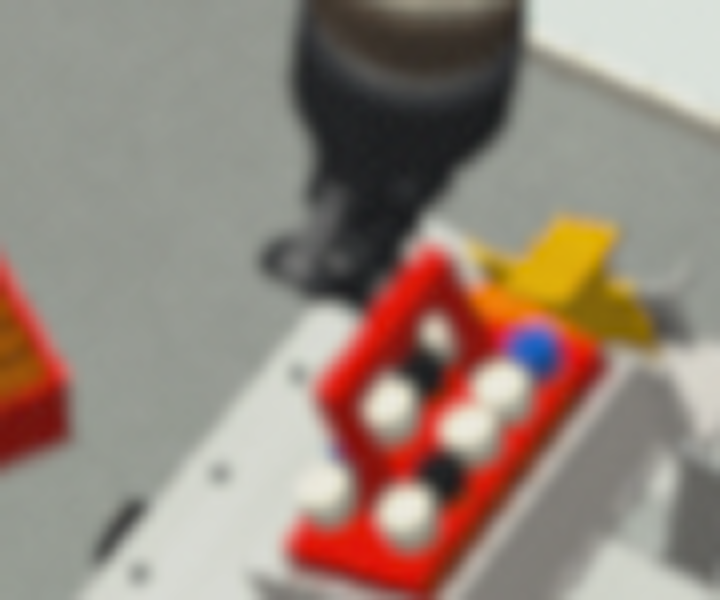

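Five millimetres more push moved the catch no farther and the push force dropped to about 5 N, so the parallel butt is in the slot. I'll back off and look at it unobstructed.

Call:
{"fn": "arm_command", "kwargs": {"motion": [{"x": 0,"y": 0,"z": -0.01,"roll": 0,"fingers": 0},{"x": 0,"y": 0,"z": -0.015,"roll": 0,"fingers": 0},{"x": 0,"y": 0,"z": -0.02,"roll": 0,"fingers": 0},{"x": -0.015,"y": 0,"z": -0.015,"roll": 0,"fingers": 0},{"x": -0.03,"y": 0,"z": -0.01,"roll": 0,"fingers": 0},{"x": -0.03,"y": 0,"z": -0.01,"roll": 0,"fingers": 0},{"x": -0.03,"y": -0.01,"z": -0.01,"roll": 0,"fingers": 1},{"x": -0.03,"y": -0.02,"z": -0.01,"roll": 0,"fingers": 1},{"x": -0.03,"y": -0.02,"z": -0.01,"roll": 0,"fingers": 1},{"x": -0.02,"y": -0.02,"z": 0,"roll": 0,"fingers": 1},{"x": 0,"y": 0,"z": 0,"roll": 0,"fingers": 1}]}}

```text
clock: 13.15
eef_pos: [0.4383, 0.0038, 0.3307]
tool_rot: [-0.001, 0.739, -0.015, 0.674]
ft_force: [0.4, 0.7, 0.9]
grip_width: 0.0602
```

```bash
python3 - <<'E'
from h import *
st()
from workcell import camera
for n,(x0,y0,w,h) in {"scene":(290,200,90,75),"top":(270,150,90,75)}.items():
    c=camera(n); np.savez(n+"16.npz",**c); cv2.imwrite(f"pics/{n}16.png",cv2.resize(c["frame"][y0:y0+h,x0:x0+w,::-1],None,fx=8,fy=8,interpolation=cv2.INTER_CUBIC))
E
```

```text
t 13.15 p [0.4383 0.0038 0.3307] w 0.0602 F [0.4 0.7 0.9] yaw -1.04 toolx [-0.092 -0.022 -0.996]
```

View pics/scene16.png

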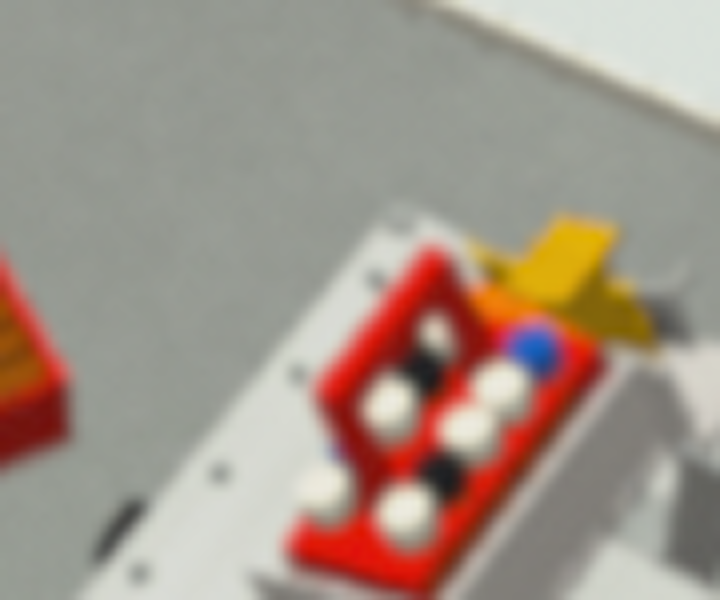

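View pics/top16.png

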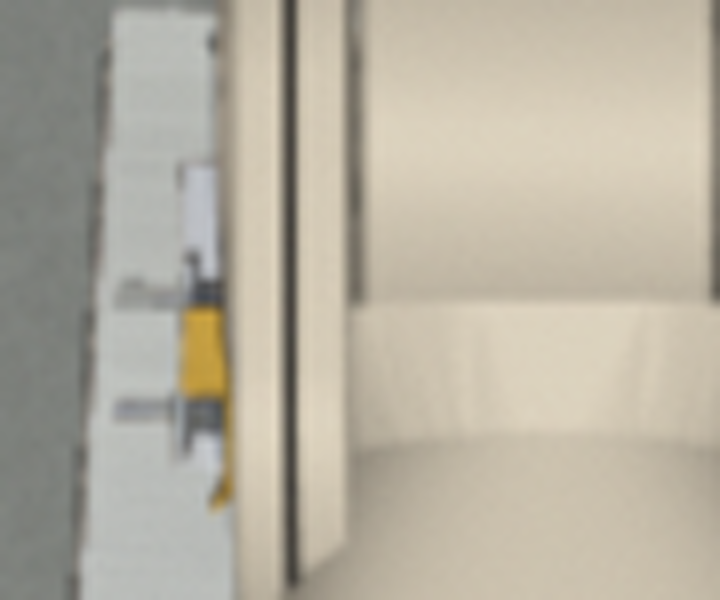

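The catch stays open in the scene view. The arm hides the wedge from the top camera, so I'll move aside for a check.

Call:
{"fn": "arm_command", "kwargs": {"motion": [{"x": 0,"y": -0.03,"z": 0,"roll": 0.008,"fingers": 1},{"x": 0,"y": -0.04,"z": 0,"roll": 0,"fingers": 1},{"x": 0,"y": -0.04,"z": 0,"roll": 0,"fingers": 1},{"x": 0,"y": -0.03,"z": 0,"roll": 0,"fingers": 1},{"x": 0,"y": 0,"z": 0,"roll": 0,"fingers": 1}]}}

```text
clock: 13.67
eef_pos: [0.4351, -0.1339, 0.3217]
tool_rot: [-0.001, 0.744, -0.011, 0.668]
ft_force: [-0.4, 0.7, -0.3]
grip_width: 0.0855
```

```bash
python3 - <<'E'
from h import *
st()
from workcell import camera
for n,(x0,y0,w,h) in {"top":(280,155,90,75)}.items():
    c=camera(n); np.savez(n+"17.npz",**c); im=cv2.resize(c["frame"][y0:y0+h,x0:x0+w,::-1],None,fx=8,fy=8,interpolation=cv2.INTER_CUBIC)
    cv2.imwrite(f"pics/{n}17.png",im)
H,o=holder(*HC)
# expected: tooth tip edges for opening 12, wedge rear top corners for butt 12 in
for nm,P in {"tooth tip open12":(-3,62,57),"tooth tip shut":(-3,50,57),"rear top flat 12in":(-82,62,30),"rear top other":(-82,82,30),"rear 5in":(-89,62,30)}.items():
    print(nm,((proj(c,H@(np.array(P)/1000)+o)[0]-[280,155]+.5)*8).round(0))
E
```

```text
t 13.67 p [ 0.4351 -0.1339  0.3217] w 0.0855 F [-0.4  0.7 -0.3] yaw -0.77 toolx [-0.108 -0.016 -0.994]
tooth tip open12 [225. 316.]
tooth tip shut [266. 318.]
rear top flat 12in [220. 558.]
rear top other [155. 555.]
rear 5in [219. 580.]
```

View pics/top17.png

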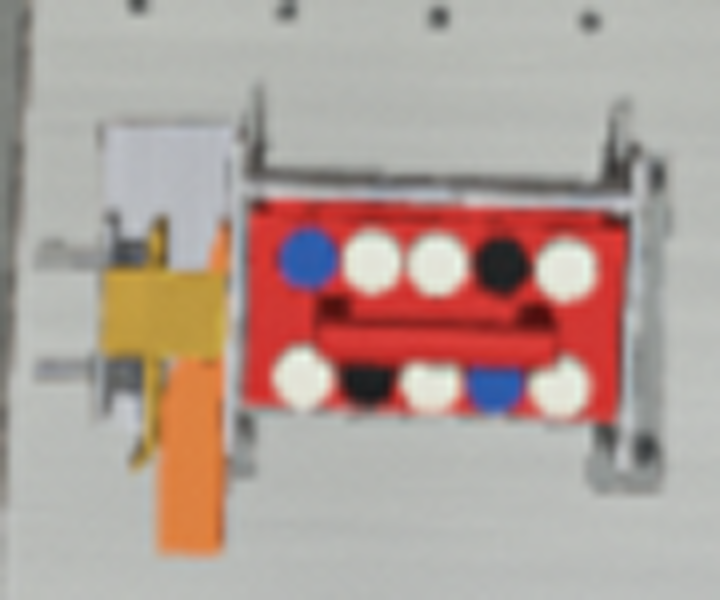

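The picture shows the wedge's rear at row 552, where 558 was predicted for 12 mm in, so the butt is about 14 mm inside. The tooth tip is at column 225, exactly the 12 mm open prediction, and clear of the rack. Next, the rack handle, whose bar spans columns 315-557.

```bash
python3 - <<'E'
from h import *
c=load("top17"); H,o=holder(*HC)
for P in((0,35,109),(0,-35,109),(-6,0,109),(6,0,109)): print(P,((proj(c,H@(np.array(P)/1000)+o)[0]-[280,155]+.5)*8).round(0))
g=H@np.array([0,0,.101])+o; print("grip",g)
p,R=st()
for dz in(.085,0): print(np.round(R.T@(g+.027*R[:,0]+[0,0,dz]-p),4))
E
```

```text
(0, 35, 109) [313. 335.]
(0, -35, 109) [560. 346.]
(-6, 0, 109) [436. 362.]
(6, 0, 109) [438. 320.]
grip [ 0.5873322  -0.00250818  0.24153709]
t 13.72 p [ 0.435  -0.132   0.3213] w 0.0855 F [-0.6  0.6  0.1] yaw -0.72 toolx [-0.109 -0.014 -0.994]
[0.0034 0.1313 0.1491]
[0.0879 0.1326 0.1583]
```

Call:
{"fn": "arm_command", "kwargs": {"motion": [{"x": 0,"y": 0.022,"z": 0.024,"roll": 0.015,"fingers": 1},{"x": 0,"y": 0.022,"z": 0.024,"roll": 0,"fingers": 1},{"x": 0,"y": 0.022,"z": 0.024,"roll": 0,"fingers": 1},{"x": 0,"y": 0.022,"z": 0.024,"roll": 0,"fingers": 1},{"x": 0,"y": 0.022,"z": 0.024,"roll": 0,"fingers": 1},{"x": 0,"y": 0.015,"z": 0.02,"roll": 0,"fingers": 1},{"x": 0,"y": 0,"z": 0,"roll": 0,"fingers": 1}]}}

```text
clock: 14.3
eef_pos: [0.5798, 0.0039, 0.2914]
tool_rot: [0.006, 0.751, -0.013, 0.661]
ft_force: [-1.5, 0.3, -1.3]
grip_width: 0.0854
```

```bash
cat >>h.py <<'E'
def rg(dz=0,back=.027,hz=101):
    H,o=holder(*HC); g=H@np.array([0,0,hz/1000])+o; p,R=st(); print("shift",np.round(R.T@(g+back*R[:,0]+[0,0,dz]-p),4))
E
python3 -c "
from h import *
rg(.05);rg()"
```

```text
t 14.3 p [0.5798 0.0039 0.2914] w 0.0854 F [-1.5  0.3 -1.3] yaw -1.52 toolx [-0.127 -0.009 -0.992]
shift [ 0.0259 -0.0062  0.0077]
t 14.3 p [0.5798 0.0039 0.2914] w 0.0854 F [-1.5  0.3 -1.3] yaw -1.52 toolx [-0.127 -0.009 -0.992]
shift [ 0.0755 -0.0055  0.014 ]
```

Call:
{"fn": "arm_command", "kwargs": {"motion": [{"x": 0.01,"y": -0.003,"z": 0.004,"roll": 0,"fingers": 1},{"x": 0.012,"y": -0.002,"z": 0.004,"roll": 0,"fingers": 1},{"x": 0.012,"y": 0,"z": 0.003,"roll": 0,"fingers": 1},{"x": 0.012,"y": 0,"z": 0.002,"roll": 0,"fingers": 1},{"x": 0,"y": 0,"z": 0,"roll": 0,"fingers": 1}]}}

```text
clock: 14.72
eef_pos: [0.5854, 0.0084, 0.2354]
tool_rot: [0.0, 0.754, -0.009, 0.657]
ft_force: [1.0, -3.4, 4.9]
grip_width: 0.085
```

```bash
python3 - <<'E'
from h import *
rg()
from workcell import camera
for n,(x0,y0,w,h) in {"scene":(280,180,100,80)}.items():
    c=camera(n); np.savez(n+"18.npz",**c); im=cv2.resize(c["frame"][y0:y0+h,x0:x0+w,::-1],None,fx=7,fy=7,interpolation=cv2.INTER_CUBIC)
    cv2.imwrite(f"pics/{n}18.png",im)
E
```

```text
t 14.72 p [0.5854 0.0084 0.2354] w 0.085 F [ 1.  -3.4  4.9] yaw -0.7 toolx [-0.138 -0.011 -0.99 ]
shift [ 0.0208 -0.0109  0.0013]
```

View pics/scene18.png

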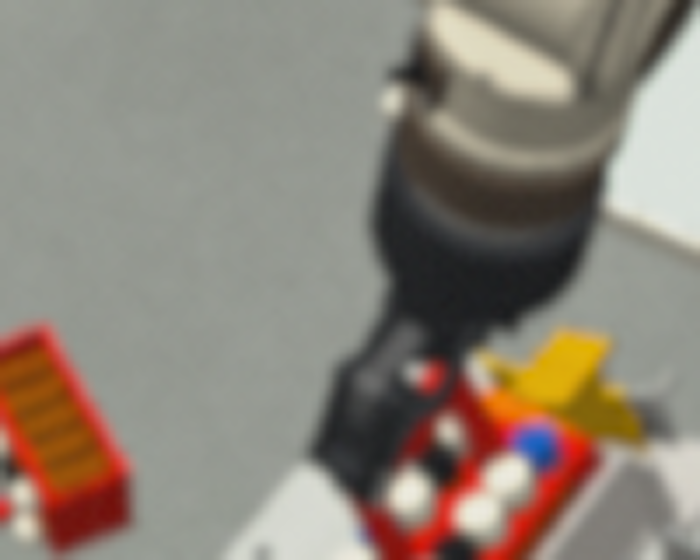

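The gripper drifted +y, and its -y finger is just touching the bar's end (5 N). I'll lift, shift -y 11 mm, check, then descend.

Call:
{"fn": "arm_command", "kwargs": {"motion": [{"x": -0.012,"y": 0,"z": 0,"roll": 0,"fingers": 1},{"x": -0.012,"y": 0,"z": 0,"roll": 0,"fingers": 1},{"x": 0,"y": -0.006,"z": 0,"roll": 0.008,"fingers": 1},{"x": 0,"y": -0.005,"z": 0,"roll": 0.007,"fingers": 1},{"x": 0,"y": 0,"z": 0,"roll": 0,"fingers": 1},{"x": 0,"y": 0,"z": 0,"roll": 0,"fingers": 1}]}}

```text
clock: 15.27
eef_pos: [0.585, 0.0016, 0.258]
tool_rot: [0.005, 0.757, -0.012, 0.654]
ft_force: [-0.2, -0.4, -0.5]
grip_width: 0.0853
```

```bash
python3 - <<'E'
from h import *
rg()
E
```

```text
t 15.27 p [0.585  0.0016 0.258 ] w 0.0853 F [-0.2 -0.4 -0.5] yaw -1.37 toolx [-0.146 -0.009 -0.989]
shift [ 0.043  -0.0038  0.0049]
```

Call:
{"fn": "arm_command", "kwargs": {"motion": [{"x": 0,"y": -0.005,"z": 0.003,"roll": 0.004,"fingers": 1},{"x": 0,"y": 0,"z": 0.002,"roll": 0,"fingers": 1},{"x": 0.01,"y": -0.001,"z": 0,"roll": 0,"fingers": 1},{"x": 0.005,"y": 0,"z": 0,"roll": 0,"fingers": 1}]}}

```text
clock: 15.6
eef_pos: [0.5879, -0.0056, 0.2416]
tool_rot: [0.007, 0.757, -0.014, 0.653]
ft_force: [0.2, -0.4, -0.2]
grip_width: 0.0853
```

```bash
python3 - <<'E'
from h import *
rg()
E
```

```text
t 15.6 p [ 0.5879 -0.0056  0.2416] w 0.0853 F [ 0.2 -0.4 -0.2] yaw -1.67 toolx [-0.146 -0.008 -0.989]
shift [ 0.0271  0.0031 -0.0006]
```

Call:
{"fn": "arm_command", "kwargs": {"motion": [{"x": 0.009,"y": 0.003,"z": 0,"roll": 0,"fingers": 1},{"x": 0.009,"y": 0,"z": 0,"roll": 0,"fingers": 1},{"x": 0.006,"y": 0,"z": 0,"roll": 0,"fingers": 1},{"x": 0,"y": 0,"z": 0,"roll": 0,"fingers": 1}]}}

```text
clock: 15.93
eef_pos: [0.5837, -0.0033, 0.2143]
tool_rot: [0.007, 0.758, -0.015, 0.652]
ft_force: [-0.5, 0.4, 0.9]
grip_width: 0.0854
```

```bash
python3 - <<'E'
from h import *
rg()
from workcell import camera
for n,(x0,y0,w,h) in {"scene":(280,180,100,80)}.items():
    c=camera(n); np.savez(n+"19.npz",**c); im=cv2.resize(c["frame"][y0:y0+h,x0:x0+w,::-1],None,fx=7,fy=7,interpolation=cv2.INTER_CUBIC)
    cv2.imwrite(f"pics/{n}19.png",im)
E
```

```text
t 15.93 p [ 0.5837 -0.0033  0.2143] w 0.0854 F [-0.5  0.4  0.9] yaw -1.73 toolx [-0.149 -0.008 -0.989]
shift [-0.0005  0.0005 -0.0005]
```

View pics/scene19.png

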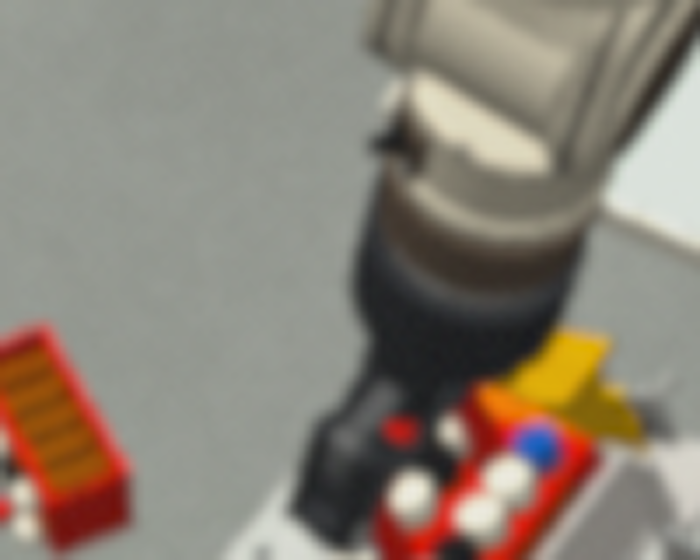

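The fingers straddle the bar and are on target to within 1 mm. Closing.

Call:
{"fn": "arm_command", "kwargs": {"motion": [{"x": 0,"y": 0,"z": 0,"roll": 0,"fingers": 0},{"x": 0,"y": 0,"z": 0,"roll": 0,"fingers": 0},{"x": 0,"y": 0,"z": 0,"roll": 0,"fingers": 0},{"x": 0,"y": 0,"z": 0,"roll": 0,"fingers": 0},{"x": 0,"y": 0,"z": 0,"roll": 0,"fingers": 0}]}}

```text
clock: 16.4
eef_pos: [0.5841, -0.003, 0.2156]
tool_rot: [0.008, 0.758, -0.014, 0.653]
ft_force: [0.9, -0.6, -1.8]
grip_width: 0.0687
```

```bash
python3 - <<'E'
from h import *
p,R=st()
H,o=holder(*HC)
print("10mm along holder z in tool", np.round(R.T@H[:,2]*.01,4))
E
```

```text
t 16.4 p [ 0.5841 -0.003   0.2156] w 0.0687 F [ 0.9 -0.6 -1.8] yaw -1.72 toolx [-0.148 -0.007 -0.989]
10mm along holder z in tool [-0.0083 -0.0001 -0.0055]
```

The bar is gripped at 69 mm. I'll draw straight out along the holder's z.

Call:
{"fn": "arm_command", "kwargs": {"motion": [{"x": -0.0042,"y": 0,"z": -0.0028,"roll": 0,"fingers": 0},{"x": -0.0067,"y": 0,"z": -0.0044,"roll": 0,"fingers": 0},{"x": -0.0067,"y": 0,"z": -0.0044,"roll": 0,"fingers": 0},{"x": -0.0067,"y": 0,"z": -0.0044,"roll": 0,"fingers": 0}]}}

```text
clock: 16.73
eef_pos: [0.572, -0.0026, 0.2412]
tool_rot: [0.008, 0.758, -0.015, 0.652]
ft_force: [1.2, -0.1, -3.3]
grip_width: 0.0691
```

```bash
cat >>h.py <<'E'
def drawn(p0=(.5841,-.003,.2156)):
    p,R=st(); H,o=holder(*HC); print("drawn in holder axes mm",np.round(H.T@(p-np.array(p0))*1000,1)," 10mm z_h in tool",np.round(R.T@H[:,2]*.01,4))
E
python3 - <<'E'
from h import *
drawn()
from workcell import camera
for n,(x0,y0,w,h) in {"scene":(280,180,100,80)}.items():
    c=camera(n); np.savez(n+"20.npz",**c); im=cv2.resize(c["frame"][y0:y0+h,x0:x0+w,::-1],None,fx=7,fy=7,interpolation=cv2.INTER_CUBIC)
    cv2.imwrite(f"pics/{n}20.png",im)
E
```

```text
t 16.73 p [ 0.572  -0.0026  0.2412] w 0.0691 F [ 1.2 -0.1 -3.3] yaw -1.77 toolx [-0.149 -0.007 -0.989]
drawn in holder axes mm [-0.2  0.  28.3]  10mm z_h in tool [-0.0083 -0.0001 -0.0055]
```

View pics/scene20.png

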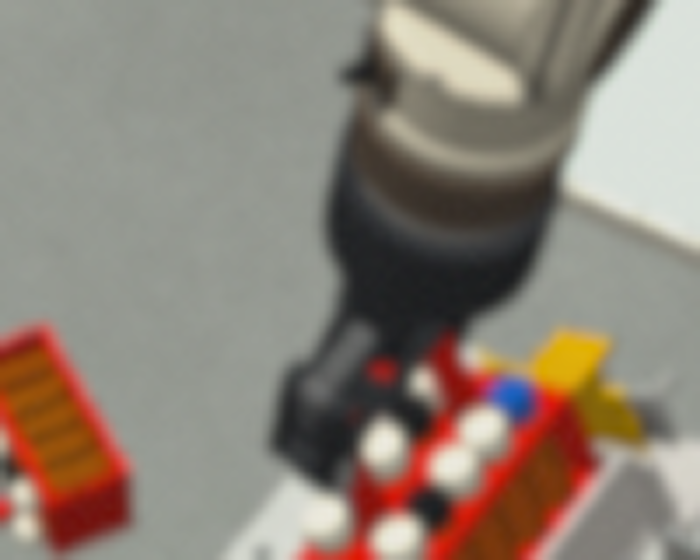

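The rack is coming out cleanly: 28 mm drawn, about 3.3 N, which is its weight. Continuing.

Call:
{"fn": "arm_command", "kwargs": {"motion": [{"x": -0.0083,"y": 0,"z": -0.0055,"roll": 0,"fingers": 0},{"x": -0.0083,"y": 0,"z": -0.0055,"roll": 0,"fingers": 0},{"x": -0.0083,"y": 0,"z": -0.0055,"roll": 0,"fingers": 0},{"x": -0.01,"y": 0,"z": -0.006,"roll": 0,"fingers": 0},{"x": -0.02,"y": 0,"z": -0.006,"roll": 0,"fingers": 0},{"x": -0.025,"y": 0,"z": -0.005,"roll": 0,"fingers": 0},{"x": -0.015,"y": 0,"z": 0,"roll": 0,"fingers": 0},{"x": 0,"y": 0,"z": 0,"roll": 0,"fingers": 0}]}}

```text
clock: 17.45
eef_pos: [0.5458, -0.0005, 0.3532]
tool_rot: [0.007, 0.758, -0.014, 0.652]
ft_force: [0.2, 0.6, -3.2]
grip_width: 0.069
```

```bash
python3 - <<'E'
from h import *
drawn()
from workcell import camera
for n,(x0,y0,w,h) in {"scene":(240,140,140,110),"top":(240,120,140,110)}.items():
    c=camera(n); np.savez(n+"21.npz",**c); im=cv2.resize(c["frame"][y0:y0+h,x0:x0+w,::-1],None,fx=5,fy=5,interpolation=cv2.INTER_CUBIC)
    cv2.imwrite(f"pics/{n}21.png",im)
E
```

```text
t 17.45 p [ 5.458e-01 -5.000e-04  3.532e-01] w 0.069 F [ 0.2  0.6 -3.2] yaw -1.72 toolx [-0.15  -0.008 -0.989]
drawn in holder axes mm [ 23.4   1.4 140.9]  10mm z_h in tool [-0.0083 -0.0001 -0.0055]
```

View pics/scene21.png

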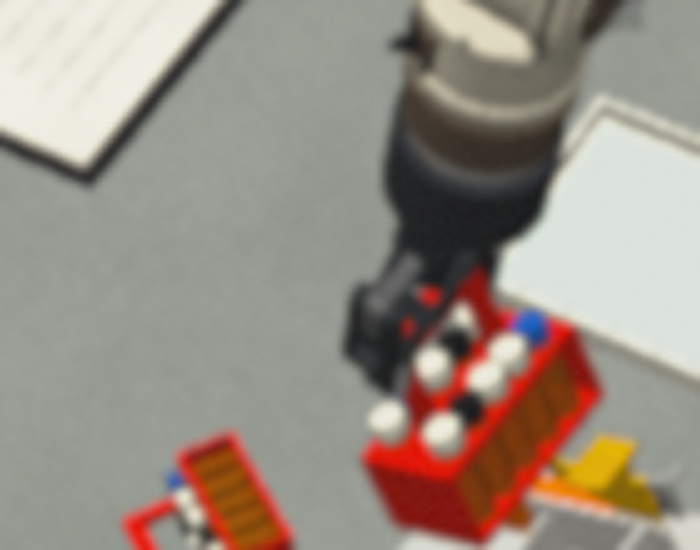

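View pics/top21.png

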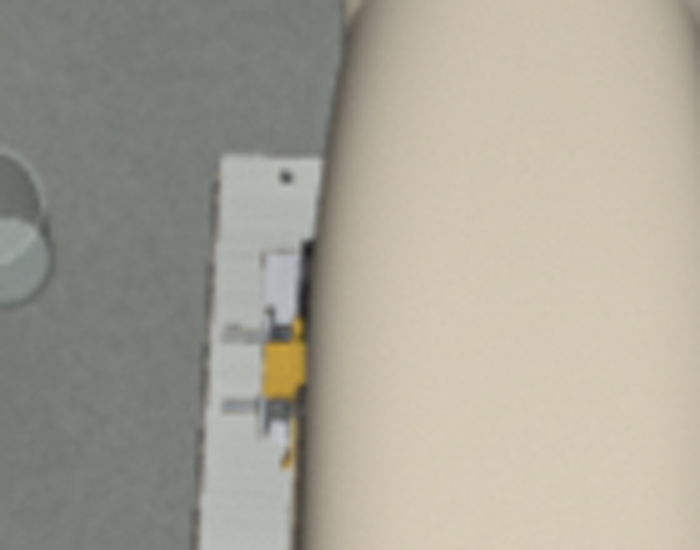

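The rack is out and held, still leaning 25°. Now I'll carry it to the tray, first checking obstacle positions for the path.

```bash
python3 - <<'E'
from h import *
t=load("top0"); s=load("scene0")
print("wash top",tri(t,(192,160),s,(434,190)))
print("beaker base",onz(t,(238,172),0))
print("tray corners",[onz(t,p,.018).round(3) for p in((163,200),(228,200),(228,286),(161,287))])
p,R=st(); print(np.round(R.T@(np.array([.465,.368,.35])-p),3))
E
```

```text
wash top (array([0.70115505, 0.35192549, 0.15751409]), np.float64(0.0015686880125690371))
beaker base [0.72759321 0.26423106 0.        ]
tray corners [array([0.636, 0.464, 0.018]), array([0.639, 0.284, 0.018]), array([0.401, 0.271, 0.018]), array([0.396, 0.45 , 0.018])]
t 17.55 p [ 5.455e-01 -5.000e-04  3.505e-01] w 0.0691 F [ 0.8 -0.6 -4. ] yaw -1.72 toolx [-0.153 -0.008 -0.988]
[ 0.01   0.366 -0.091]
```

Call:
{"fn": "arm_command", "kwargs": {"motion": [{"x": 0,"y": 0.015,"z": -0.006,"roll": 0,"fingers": 0},{"x": 0,"y": 0.03,"z": -0.008,"roll": 0,"fingers": 0},{"x": 0,"y": 0.03,"z": -0.008,"roll": 0,"fingers": 0},{"x": 0,"y": 0.03,"z": -0.008,"roll": 0,"fingers": 0},{"x": 0,"y": 0.03,"z": -0.008,"roll": 0,"fingers": 0},{"x": 0,"y": 0.03,"z": -0.008,"roll": 0,"fingers": 0},{"x": 0,"y": 0.03,"z": -0.008,"roll": 0,"fingers": 0},{"x": 0,"y": 0.03,"z": -0.008,"roll": 0,"fingers": 0},{"x": 0,"y": 0.03,"z": -0.008,"roll": 0,"fingers": 0},{"x": 0,"y": 0.03,"z": -0.008,"roll": 0,"fingers": 0},{"x": 0,"y": 0.025,"z": -0.005,"roll": 0,"fingers": 0},{"x": 0,"y": 0.015,"z": 0,"roll": 0,"fingers": 0},{"x": 0,"y": 0,"z": 0,"roll": 0,"fingers": 0}]}}

```text
clock: 18.63
eef_pos: [0.4638, 0.3369, 0.3365]
tool_rot: [0.005, 0.77, -0.022, 0.637]
ft_force: [-0.7, -0.6, -4.0]
grip_width: 0.0686
```

```bash
python3 - <<'E'
from h import *
go([.465,.368,.25])
E
```

```text
t 18.63 p [0.4638 0.3369 0.3365] w 0.0686 F [-0.7 -0.6 -4. ] yaw -2.06 toolx [-0.187 -0.021 -0.982]
tool shift xyz [0.0841 0.0335 0.016 ]
```

Call:
{"fn": "arm_command", "kwargs": {"motion": [{"x": 0.012,"y": 0.008,"z": 0.003,"roll": 0,"fingers": 0},{"x": 0.02,"y": 0.01,"z": 0.004,"roll": 0,"fingers": 0},{"x": 0.022,"y": 0.01,"z": 0.004,"roll": 0,"fingers": 0},{"x": 0.022,"y": 0.005,"z": 0.004,"roll": 0,"fingers": 0},{"x": 0.022,"y": 0,"z": 0.004,"roll": 0,"fingers": 0},{"x": 0.022,"y": 0,"z": 0.004,"roll": 0,"fingers": 0},{"x": 0.022,"y": 0,"z": 0.004,"roll": 0,"fingers": 0},{"x": 0.022,"y": 0,"z": 0.004,"roll": 0,"fingers": 0},{"x": 0.02,"y": 0,"z": 0.003,"roll": 0,"fingers": 0},{"x": 0.01,"y": 0,"z": 0.002,"roll": 0,"fingers": 0},{"x": 0,"y": 0,"z": 0,"roll": 0,"fingers": 0}]}}

```text
clock: 19.55
eef_pos: [0.4554, 0.3538, 0.1145]
tool_rot: [-0.002, 0.776, -0.03, 0.63]
ft_force: [-0.3, 0.5, -3.6]
grip_width: 0.0686
```

```bash
python3 - <<'E'
from h import *
go([.465,.368,.09])
from workcell import camera
for n,(x0,y0,w,h) in {"scene":(300,100,150,130),"top":(140,170,140,130)}.items():
    c=camera(n); np.savez(n+"22.npz",**c); im=cv2.resize(c["frame"][y0:y0+h,x0:x0+w,::-1],None,fx=4.6,fy=4.6,interpolation=cv2.INTER_CUBIC)
    cv2.imwrite(f"pics/{n}22.png",im)
E
```

```text
t 19.55 p [0.4554 0.3538 0.1145] w 0.0686 F [-0.3  0.5 -3.6] yaw -2.02 toolx [-0.205 -0.04  -0.978]
tool shift xyz [0.0214 0.0157 0.0138]
```

View pics/scene22.png

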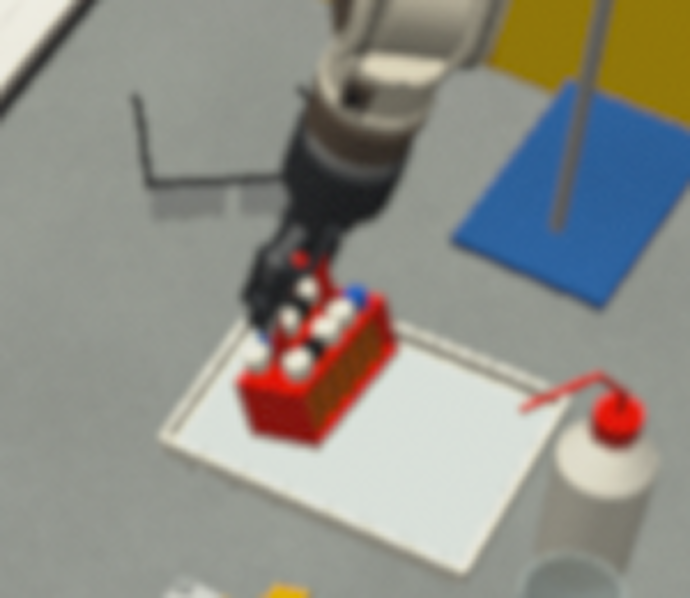

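View pics/top22.png

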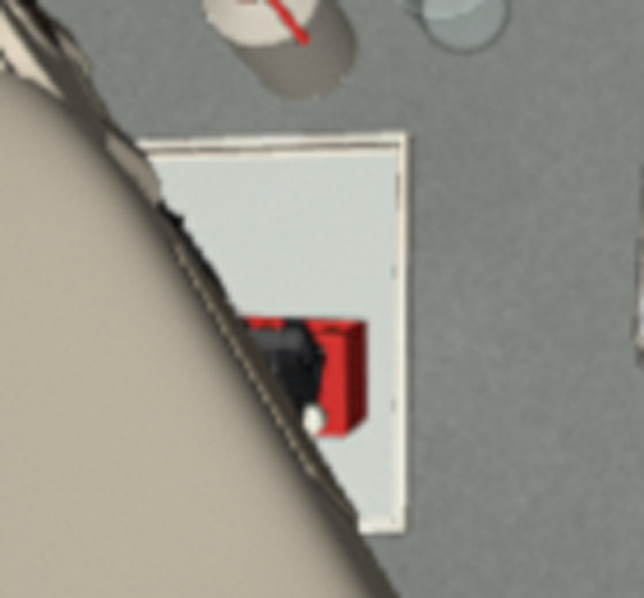

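The rack is inside the rim, leaning about 21°, with room ahead in +x to drag it upright. Centring in y and lowering to first contact.

Call:
{"fn": "arm_command", "kwargs": {"motion": [{"x": 0.004,"y": 0.006,"z": 0.002,"roll": 0,"fingers": 0},{"x": 0.006,"y": 0.005,"z": 0.002,"roll": 0,"fingers": 0},{"x": 0.006,"y": 0.002,"z": 0.001,"roll": 0,"fingers": 0},{"x": 0.005,"y": 0,"z": 0.001,"roll": 0,"fingers": 0},{"x": 0.004,"y": 0,"z": 0.001,"roll": 0,"fingers": 0}]}}

```text
clock: 20.07
eef_pos: [0.4624, 0.37, 0.0934]
tool_rot: [0.001, 0.772, -0.027, 0.635]
ft_force: [0.1, -0.6, -4.5]
grip_width: 0.069
```

```bash
python3 - <<'E'
from h import *
st()
E
```

```text
t 20.07 p [0.4624 0.37   0.0934] w 0.069 F [ 0.1 -0.6 -4.5] yaw -2.07 toolx [-0.194 -0.032 -0.981]
```

Call:
{"fn": "arm_command", "kwargs": {"motion": [{"x": 0.004,"y": 0,"z": 0.001,"roll": 0,"fingers": 0},{"x": 0.003,"y": 0,"z": 0.001,"roll": 0,"fingers": 0},{"x": 0.003,"y": 0,"z": 0.001,"roll": 0,"fingers": 0}]}}

```text
clock: 20.32
eef_pos: [0.4633, 0.3699, 0.0839]
tool_rot: [0.001, 0.772, -0.026, 0.635]
ft_force: [-2.7, -6.5, 22.2]
grip_width: 0.0685
```

```bash
python3 - <<'E'
from h import *
st()
E
```

```text
t 20.32 p [0.4633 0.3699 0.0839] w 0.0685 F [-2.7 -6.5 22.2] yaw -2.03 toolx [-0.194 -0.031 -0.981]
```

First contact at a bar height of about 106 mm, as predicted for a leaning rack. I'll drag it +x so the rack turns upright about its front edge.

Call:
{"fn": "arm_command", "kwargs": {"motion": [{"x": -0.0015,"y": 0,"z": 0.006,"roll": 0,"fingers": 0},{"x": -0.001,"y": 0,"z": 0.007,"roll": 0,"fingers": 0},{"x": -0.001,"y": 0,"z": 0.007,"roll": 0,"fingers": 0}]}}

```text
clock: 20.57
eef_pos: [0.4837, 0.3692, 0.085]
tool_rot: [0.001, 0.772, -0.025, 0.635]
ft_force: [0.5, -0.3, -4.3]
grip_width: 0.0686
```

```bash
python3 - <<'E'
from h import *
st()
from workcell import camera
for n,(x0,y0,w,h) in {"scene":(320,130,100,90)}.items():
    c=camera(n); np.savez(n+"23.npz",**c); im=cv2.resize(c["frame"][y0:y0+h,x0:x0+w,::-1],None,fx=6.5,fy=6.5,interpolation=cv2.INTER_CUBIC)
    cv2.imwrite(f"pics/{n}23.png",im)
E
```

```text
t 20.57 p [0.4837 0.3692 0.085 ] w 0.0686 F [ 0.5 -0.3 -4.3] yaw -1.96 toolx [-0.193 -0.03  -0.981]
```

View pics/scene23.png

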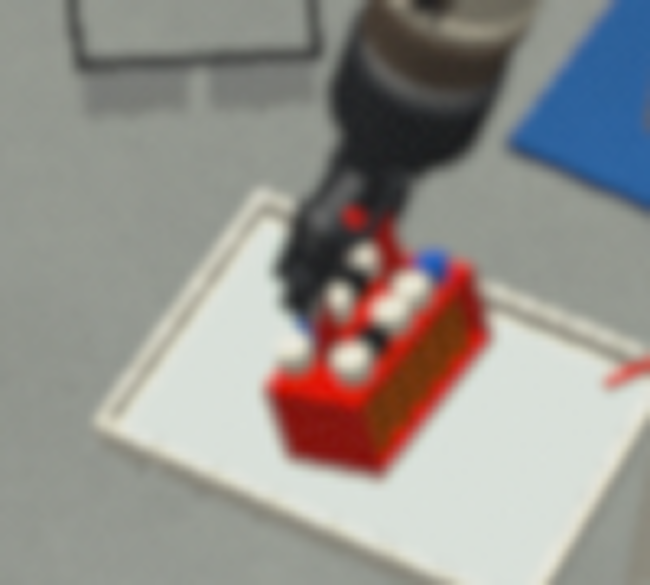

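The drag lifted off slightly and the rack moved without turning. I'll drag while pressing more firmly.

Call:
{"fn": "arm_command", "kwargs": {"motion": [{"x": 0.003,"y": 0,"z": 0.001,"roll": 0,"fingers": 0},{"x": 0.0015,"y": 0,"z": 0.004,"roll": 0,"fingers": 0},{"x": 0.001,"y": 0,"z": 0.006,"roll": 0,"fingers": 0}]}}

```text
clock: 20.87
eef_pos: [0.4925, 0.3686, 0.0842]
tool_rot: [0.003, 0.774, -0.024, 0.633]
ft_force: [-5.9, -2.2, 7.8]
grip_width: 0.069
```

```bash
python3 - <<'E'
from h import *
st()
E
```

```text
t 20.87 p [0.4925 0.3686 0.0842] w 0.069 F [-5.9 -2.2  7.8] yaw -2.0 toolx [-0.198 -0.025 -0.98 ]
```

Call:
{"fn": "arm_command", "kwargs": {"motion": [{"x": 0.002,"y": 0,"z": 0.006,"roll": 0,"fingers": 0},{"x": 0.002,"y": 0,"z": 0.006,"roll": 0,"fingers": 0},{"x": 0.001,"y": 0,"z": 0.006,"roll": 0,"fingers": 0}]}}

```text
clock: 21.12
eef_pos: [0.5041, 0.3682, 0.0836]
tool_rot: [0.004, 0.777, -0.021, 0.629]
ft_force: [-5.3, -0.2, 5.2]
grip_width: 0.069
```

```bash
python3 - <<'E'
from h import *
st()
from workcell import camera
for n,(x0,y0,w,h) in {"scene":(320,130,100,90)}.items():
    c=camera(n); np.savez(n+"24.npz",**c); im=cv2.resize(c["frame"][y0:y0+h,x0:x0+w,::-1],None,fx=6.5,fy=6.5,interpolation=cv2.INTER_CUBIC)
    cv2.imwrite(f"pics/{n}24.png",im)
E
```

```text
t 21.12 p [0.5041 0.3682 0.0836] w 0.069 F [-5.3 -0.2  5.2] yaw -1.88 toolx [-0.209 -0.02  -0.978]
```

View pics/scene24.png

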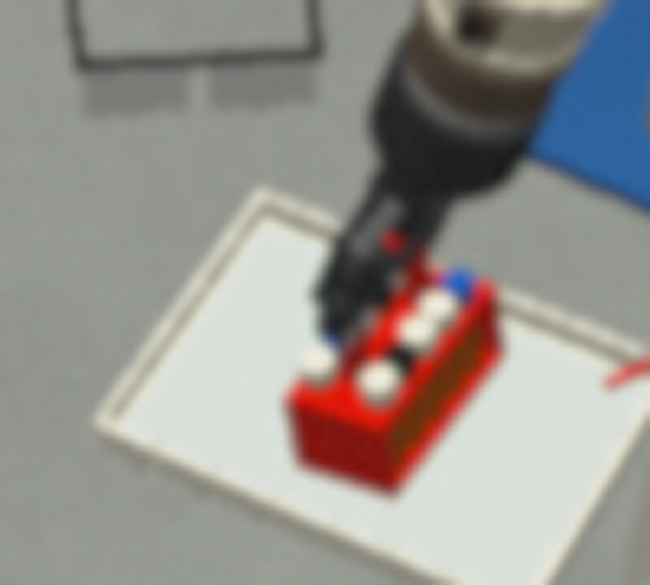

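It is turning upright: the red end face's vertical edges have steepened. Continuing.

Call:
{"fn": "arm_command", "kwargs": {"motion": [{"x": 0.002,"y": 0,"z": 0.007,"roll": 0,"fingers": 0},{"x": 0.002,"y": 0,"z": 0.007,"roll": 0,"fingers": 0},{"x": 0.002,"y": 0,"z": 0.006,"roll": 0,"fingers": 0}]}}

```text
clock: 21.42
eef_pos: [0.519, 0.3678, 0.0813]
tool_rot: [0.005, 0.78, -0.019, 0.626]
ft_force: [-3.2, -3.3, 9.6]
grip_width: 0.0684
```

```bash
python3 - <<'E'
from h import *
st()
from workcell import camera
for n,(x0,y0,w,h) in {"scene":(320,130,100,90)}.items():
    c=camera(n); np.savez(n+"25.npz",**c); im=cv2.resize(c["frame"][y0:y0+h,x0:x0+w,::-1],None,fx=6.5,fy=6.5,interpolation=cv2.INTER_CUBIC)
    cv2.imwrite(f"pics/{n}25.png",im)
E
```

```text
t 21.42 p [0.519  0.3678 0.0813] w 0.0684 F [-3.2 -3.3  9.6] yaw -1.79 toolx [-0.217 -0.015 -0.976]
```

View pics/scene25.png

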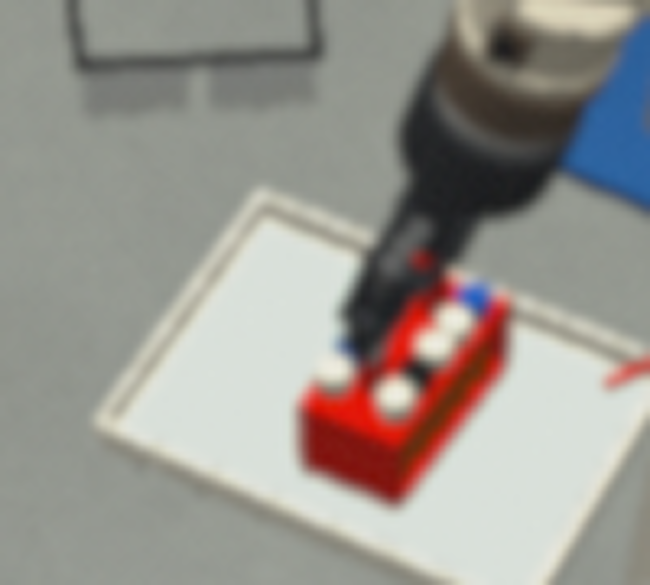

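Nearly level, with about 4° left judging by the bar height. Now mostly pressing down will square it.

Call:
{"fn": "arm_command", "kwargs": {"motion": [{"x": 0.003,"y": 0,"z": 0.004,"roll": 0,"fingers": 0},{"x": 0.003,"y": 0,"z": 0.003,"roll": 0,"fingers": 0}]}}

```text
clock: 21.63
eef_pos: [0.5244, 0.3674, 0.0798]
tool_rot: [0.007, 0.78, -0.017, 0.625]
ft_force: [-3.9, -4.3, 12.8]
grip_width: 0.0689
```

```bash
python3 - <<'E'
from h import *
st()
from workcell import camera
for n,(x0,y0,w,h) in {"scene":(320,130,100,90)}.items():
    c=camera(n); np.savez(n+"26.npz",**c); im=cv2.resize(c["frame"][y0:y0+h,x0:x0+w,::-1],None,fx=6.5,fy=6.5,interpolation=cv2.INTER_CUBIC)
    cv2.imwrite(f"pics/{n}26.png",im)
E
```

```text
t 21.63 p [0.5244 0.3674 0.0798] w 0.0689 F [-3.9 -4.3 12.8] yaw -1.81 toolx [-0.219 -0.011 -0.976]
```

View pics/scene26.png

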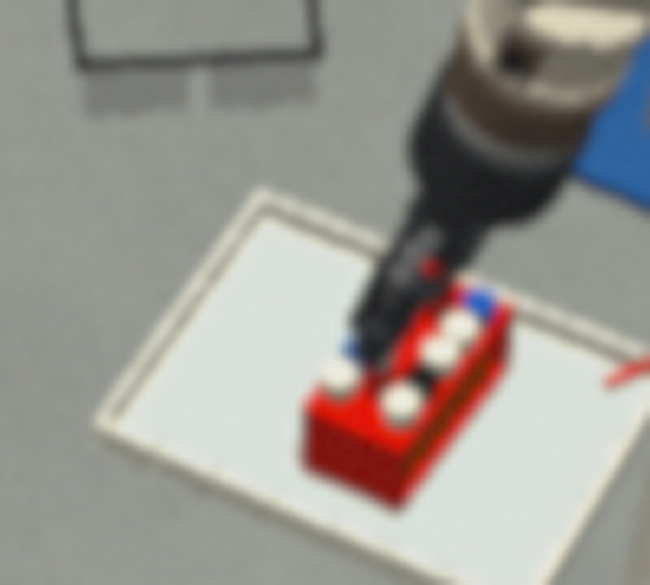

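Call:
{"fn": "arm_command", "kwargs": {"motion": [{"x": 0.004,"y": 0,"z": 0.001,"roll": 0,"fingers": 0},{"x": 0.003,"y": 0,"z": 0.001,"roll": 0,"fingers": 0}]}}

```text
clock: 21.85
eef_pos: [0.5242, 0.367, 0.0796]
tool_rot: [0.008, 0.781, -0.016, 0.624]
ft_force: [-3.8, -2.3, 8.7]
grip_width: 0.0686
```

```bash
python3 - <<'E'
from h import *
st()
E
```

```text
t 21.85 p [0.5242 0.367  0.0796] w 0.0686 F [-3.8 -2.3  8.7] yaw -1.84 toolx [-0.22  -0.007 -0.975]
```

The bar height has stopped falling. I'll check level by overlaying a level rack's edges at this pose.

```bash
python3 - <<'E'
from h import *
p,R=st()
from workcell import camera
c=camera("scene"); np.savez("scene27.npz",**c)
x0,y0,w,h=330,160,70,60; f=10
yaw=np.radians(-1.84); ex=np.array([np.cos(yaw),np.sin(yaw),0]); ey=np.array([-np.sin(yaw),np.cos(yaw),0])
bar=p-.0278*R[:,0]; b=np.array([bar[0],bar[1],.004])
def draw(pitch,n):
    im=cv2.resize(c["frame"][y0:y0+h,x0:x0+w,::-1],None,fx=f,fy=f,interpolation=cv2.INTER_CUBIC)
    t=np.radians(pitch); X=ex*np.cos(t)+np.array([0,0,np.sin(t)]); Z=-ex*np.sin(t)+np.array([0,0,np.cos(t)])
    piv=b-ex*.029  # front bottom edge stays on the floor
    pts={}
    for a in(0,1):
        for s in(-1,1):
            for z in(0,.05): pts[a,s,z]=((proj(c,piv+X*.058*a+ey*.056*s+Z*z)[0]-[x0,y0]+.5)*f).astype(int)
    for a in(0,1):
        for s in(-1,1): cv2.line(im,tuple(map(int,pts[a,s,0])),tuple(map(int,pts[a,s,.05])),(0,255,0),1)
    for z in(0,.05):
        for q in(((0,-1),(1,-1)),((1,-1),(1,1)),((0,-1),(0,1))): cv2.line(im,tuple(map(int,pts[q[0]+(z,)])),tuple(map(int,pts[q[1]+(z,)])),(0,255,0),1)
    cv2.imwrite(n,im)
draw(0,"pics/lev0.png")
E
```

```text
t 21.85 p [0.5242 0.367  0.0796] w 0.0686 F [-3.8 -2.3  8.7] yaw -1.84 toolx [-0.22  -0.007 -0.975]
```

View pics/lev0.png

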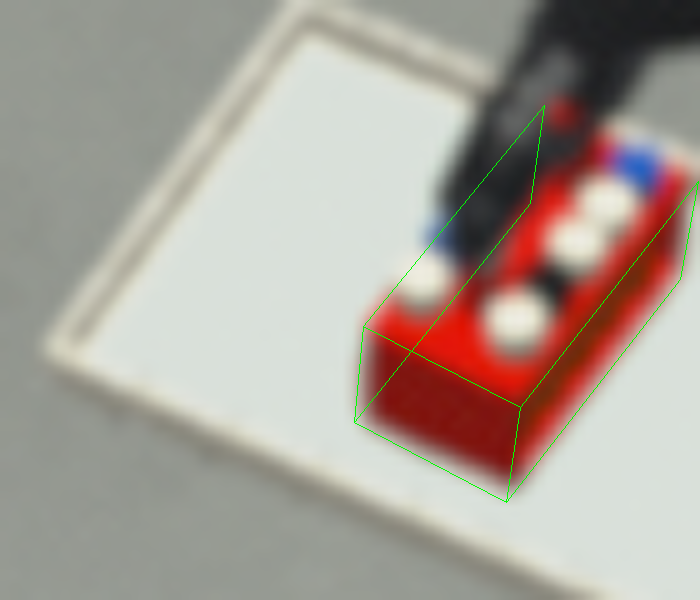

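The image's lower edges slope less than the level model (0.46 against 0.52), so about 4-5° remains. I'll press and drag a bit more.

Call:
{"fn": "arm_command", "kwargs": {"motion": [{"x": 0.006,"y": 0,"z": 0.006,"roll": 0,"fingers": 0},{"x": 0.005,"y": 0,"z": 0.006,"roll": 0,"fingers": 0}]}}

```text
clock: 22.07
eef_pos: [0.5315, 0.3665, 0.0773]
tool_rot: [0.01, 0.782, -0.014, 0.624]
ft_force: [-18.4, -4.2, 30.1]
grip_width: 0.0687
```

```bash
cat > lev.py <<'E'
from h import *
import sys
from workcell import camera
p,R=st()
c=camera("scene"); np.savez("scene_l.npz",**c)
x0,y0,w,h=330,160,70,60; f=10
hsv=cv2.cvtColor(c["frame"],cv2.COLOR_RGB2HSV)
im=cv2.resize(c["frame"][y0:y0+h,x0:x0+w,::-1],None,fx=f,fy=f,interpolation=cv2.INTER_CUBIC); cv2.imwrite(sys.argv[1],im)
# lower outline of the red end (-y) face and of the +x side: lowest red pixel per column, sub-pixel on the enlarged picture
H=cv2.cvtColor(im,cv2.COLOR_BGR2HSV); red=((H[:,:,0]<10)|(H[:,:,0]>170))&(H[:,:,1]>110)
xs=np.arange(375,505,5); lo=[np.nonzero(red[:,x])[0].max() for x in xs]
print("slope low edge",np.polyfit(xs,lo,1)[0].round(3))
k=np.argmax([np.nonzero(red[:,x])[0].max() if red[:,x].any() else 0 for x in range(350,650)])+350
yaw=np.radians(-1.84); ex=np.array([np.cos(yaw),np.sin(yaw),0]); ey=np.array([-np.sin(yaw),np.cos(yaw),0])
q=lambda x,y:(x/f+x0-.45,y/f+y0-.45)
# end face lies in the plane through the bar centre -56 mm along ey
bar=p-.0278*R[:,0]; p0=bar-.056*ey
def onp(u):
    o,d=ray(c,u); P=o+d*((p0-o)@ey)/(d@ey); return np.array([(P-p0)@ex,P[2]])*1000
pf=np.polyfit(xs,lo,1); A,B=onp(q(375,np.polyval(pf,375))),onp(q(505,np.polyval(pf,505)))
print("edge pts mm",A.round(1),B.round(1),"pitch deg",np.degrees(np.arctan2(B[1]-A[1],B[0]-A[0])).round(1))
E
python3 lev.py pics/lev1.png
```

```text
t 22.07 p [0.5315 0.3665 0.0773] w 0.0687 F [-18.4  -4.2  30.1] yaw -1.87 toolx [-0.222 -0.002 -0.975]
slope low edge 0.538
edge pts mm [-28.7  13.5] [20.5 12.6] pitch deg -1.1
```

View pics/lev1.png

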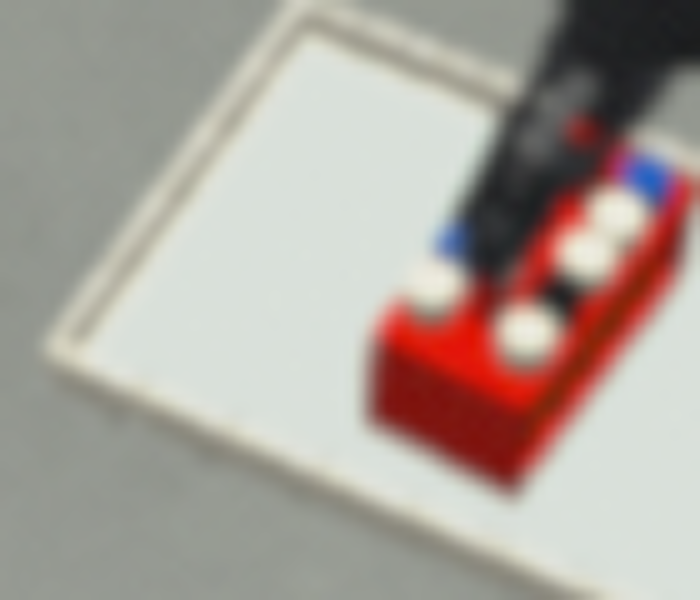

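The low edge now reads -1°, level within the noise, and the floor reaction is stiff (30 N), so the base is flat. I'll relax the load, then open.

Call:
{"fn": "arm_command", "kwargs": {"motion": [{"x": -0.001,"y": 0,"z": -0.002,"roll": 0,"fingers": 0},{"x": 0,"y": 0,"z": -0.001,"roll": 0,"fingers": 0},{"x": 0,"y": 0,"z": 0,"roll": 0,"fingers": 0}]}}

```text
clock: 22.37
eef_pos: [0.5286, 0.3666, 0.0811]
tool_rot: [0.011, 0.782, -0.014, 0.623]
ft_force: [0.5, -0.3, -4.6]
grip_width: 0.0685
```

```bash
python3 lev.py pics/lev2.png
```

```text
t 22.37 p [0.5286 0.3666 0.0811] w 0.0685 F [ 0.5 -0.3 -4.6] yaw -1.92 toolx [-0.223 -0.    -0.975]
slope low edge 0.499
edge pts mm [-25.9  15.3] [23.  16.9] pitch deg 1.8
```

The arm sprang up about 3 mm and the rack hangs again, roughly level. I'll lower it gently back to contact.

Call:
{"fn": "arm_command", "kwargs": {"motion": [{"x": 0.002,"y": 0,"z": 0,"roll": 0,"fingers": 0},{"x": 0.0015,"y": 0,"z": 0,"roll": 0,"fingers": 0}]}}

```text
clock: 22.58
eef_pos: [0.5293, 0.3666, 0.0774]
tool_rot: [0.011, 0.781, -0.014, 0.624]
ft_force: [0.9, -1.9, 12.3]
grip_width: 0.0685
```

```bash
python3 lev.py pics/lev3.png
```

```text
t 22.58 p [0.5293 0.3666 0.0774] w 0.0685 F [ 0.9 -1.9 12.3] yaw -1.94 toolx [-0.22  -0.    -0.975]
slope low edge 0.533
edge pts mm [-26.4  13.3] [22.8 12.7] pitch deg -0.7
```

The rack is flat on the floor. Opening.

Call:
{"fn": "arm_command", "kwargs": {"motion": [{"x": 0,"y": 0,"z": 0,"roll": 0,"fingers": 0.9},{"x": 0,"y": 0,"z": 0,"roll": 0,"fingers": 1},{"x": 0,"y": 0,"z": 0,"roll": 0,"fingers": 1},{"x": 0,"y": 0,"z": 0,"roll": 0,"fingers": 1},{"x": 0,"y": 0,"z": 0,"roll": 0,"fingers": 1}]}}

```text
clock: 23.05
eef_pos: [0.5299, 0.3671, 0.0768]
tool_rot: [0.011, 0.781, -0.013, 0.624]
ft_force: [-0.1, -0.2, 0.1]
grip_width: 0.0855
```

```bash
python3 lev.py pics/lev4.png
```

```text
t 23.05 p [0.5299 0.3671 0.0768] w 0.0855 F [-0.1 -0.2  0.1] yaw -1.96 toolx [-0.22   0.001 -0.976]
slope low edge 0.537
edge pts mm [-27.2  12.9] [22.  12.1] pitch deg -1.0
```

View pics/lev4.png

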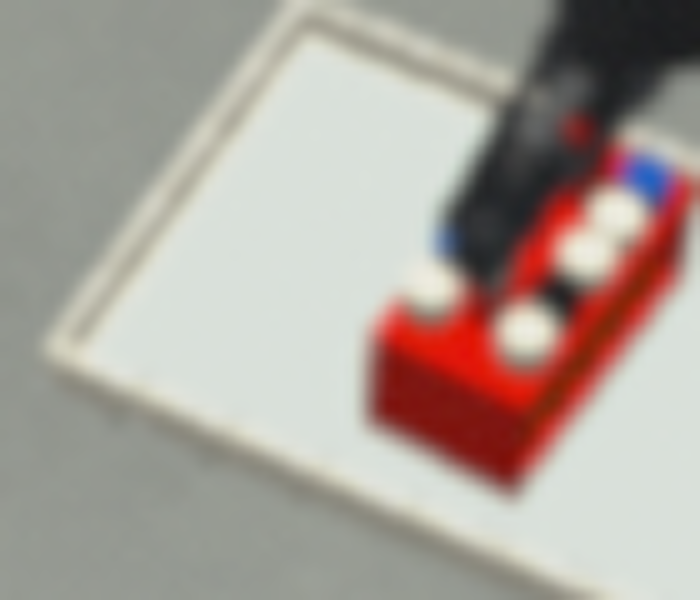

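The rack is released, standing and unmoved. Withdrawing along the tool axis.

Call:
{"fn": "arm_command", "kwargs": {"motion": [{"x": -0.006,"y": 0,"z": 0,"roll": 0,"fingers": 1},{"x": -0.01,"y": 0,"z": 0,"roll": 0,"fingers": 1},{"x": -0.012,"y": 0,"z": 0,"roll": 0,"fingers": 1},{"x": -0.015,"y": 0,"z": 0,"roll": 0,"fingers": 1}]}}

```text
clock: 23.43
eef_pos: [0.5373, 0.3659, 0.1176]
tool_rot: [0.01, 0.783, -0.015, 0.622]
ft_force: [0.1, -0.3, -0.3]
grip_width: 0.0853
```

```bash
python3 lev.py pics/lev5.png
```

```text
t 23.43 p [0.5373 0.3659 0.1176] w 0.0853 F [ 0.1 -0.3 -0.3] yaw -1.91 toolx [-0.227 -0.004 -0.974]
slope low edge 0.536
edge pts mm [-34.4  14. ] [14.8 13.2] pitch deg -0.9
```

Clear. Now up and back toward the base, then a final look at everything.

Call:
{"fn": "arm_command", "kwargs": {"motion": [{"x": -0.03,"y": 0,"z": 0,"roll": 0,"fingers": 1},{"x": -0.035,"y": 0,"z": 0,"roll": 0,"fingers": 1},{"x": -0.035,"y": 0,"z": 0,"roll": 0,"fingers": 1},{"x": -0.035,"y": 0,"z": 0,"roll": 0,"fingers": 1},{"x": 0,"y": 0,"z": -0.03,"roll": 0,"fingers": 1},{"x": 0,"y": 0,"z": -0.035,"roll": 0,"fingers": 1},{"x": 0,"y": 0,"z": -0.035,"roll": 0,"fingers": 1},{"x": 0,"y": 0.01,"z": -0.035,"roll": 0,"fingers": 1},{"x": 0,"y": 0.02,"z": -0.035,"roll": 0,"fingers": 1},{"x": 0,"y": 0.02,"z": -0.035,"roll": 0,"fingers": 1},{"x": 0,"y": 0.02,"z": -0.035,"roll": 0,"fingers": 1},{"x": 0,"y": 0.02,"z": -0.02,"roll": 0,"fingers": 1},{"x": 0,"y": 0,"z": 0,"roll": 0,"fingers": 1}]}}

```text
clock: 24.57
eef_pos: [0.3318, 0.4783, 0.3168]
tool_rot: [0.022, 0.772, -0.008, 0.635]
ft_force: [0.2, 0.0, 0.2]
grip_width: 0.0855
```

```bash
python3 - <<'E'
from h import *
st()
from workcell import camera
for n in("scene","top"):
    c=camera(n); np.savez(n+"_f.npz",**c); cv2.imwrite(f"pics/{n}_f.png",c["frame"][:,:,::-1])
    if n=="top":
        cv2.imwrite("pics/top_fz.png",cv2.resize(c["frame"][145:260,150:395,::-1],None,fx=3.2,fy=3.2,interpolation=cv2.INTER_CUBIC))
st()
E
```

```text
t 24.57 p [0.3318 0.4783 0.3168] w 0.0855 F [0.2 0.  0.2] yaw -2.54 toolx [-0.193  0.024 -0.981]
t 24.67 p [0.3348 0.4758 0.3161] w 0.0853 F [ 0.4  1.5 -0.9] yaw -2.72 toolx [-0.192  0.022 -0.981]
```

View pics/scene_f.png

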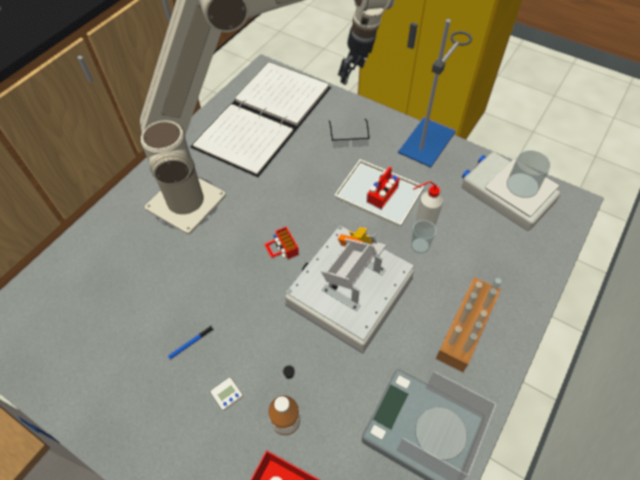

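View pics/top_f.png

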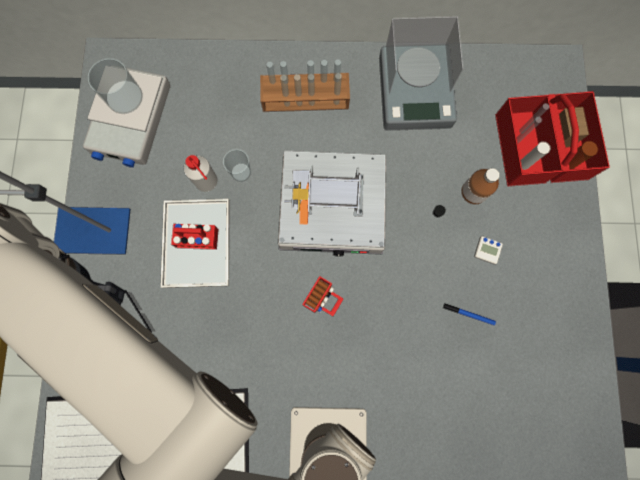

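View pics/top_fz.png

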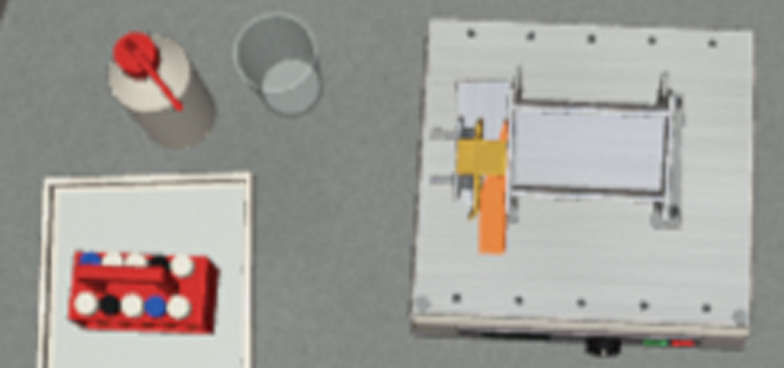

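The final pictures show the rack standing upright in the tray (top view (195,236)) and the holder empty. The wedge sits in the slot with the catch open (top view (303,205)). The other things appear unmoved, and the arm touches nothing.

```bash
python3 -c "
from workcell import job_done; print(job_done())"
```

```text
the job is handed in; nothing more can be done
None
```

The red rack is standing level in the white spill tray, and the wedge alone is holding the catch open. I handed the job in at about 25 s of the 61 s allowed.

**Wedge:** The tool cannot pitch, so I tilted the gripped wedge to 24° by pressing its blade on the front edge of the shaker's platform. I then pushed it up the slot, first gripped and then with closed fingers behind the butt. In the top view the butt is about 14 mm inside and the tooth about 12 mm open. It stayed that way with nothing touching it.

**Rack:** I gripped the handle bar by its ends, drew the rack straight out along the holder's axis and carried it to the tray. It was still leaning, so I turned it upright by pressing and dragging its front edge on the tray floor before letting go.

**Last checks:** After release the rack's lower edge read -1°, which is level within the measuring noise. The other items look unmoved in both views.

Some things did not go as planned:
- **Wedge slip:** the wedge slid about 5 mm in the pads while being tilted; I measured this and corrected for it.
- **Handle contact:** one finger briefly touched the handle bar at about 5 N on the first approach; I lifted off and re-centred.
- **Catch reading:** the first scene-view reading of the catch opening was 10 mm, against 12 mm from the top view and the wedge's plateau.
- **Tray contact:** pressing the rack level peaked at 30 N on the wrist. The arm then sprang up about 3 mm, so I lowered the rack again before opening.

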